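Pack and close a tin of spares in the lid press

TASK

Pack the tin that stands in the blue lid press: lift every spare that hangs on the hook rack up off its hook and put it in the tin, then set the yellow lid squarely on the tin. Pull the press's sprung lever all the way down so that its pad bears on the lid, then ease it slowly back up to rest without letting it fly back. Keep the tin in its nest, and leave the grease can, oil bottle and screwdriver where they are.

Things in the scene. Friction and masses are not known exactly. Their poses are not given: they have to be found in the camera images.
- rack: Fixed stand: a steel rail 14 mm thick, 410 mm long, along the rack's y, its axis 170 mm above the bench, nothing above it, on green feet. Five brass hooks leave it towards -x of the rack (towards the robot) at y = -170, -85, 0, 85 and 170 mm. A spare hangs 42 to 47 mm out from the rail's axis, its origin 173 mm above the bench. Origin: on the bench under the rail's middle; z up.
- hook2 (a point): Middle hook: this point is on top of its level part, 45 mm out from the rail's axis, 173 mm above the bench; axes as the rack's. The hooks are 6 mm rod, level for 57 mm from the rail's axis and then turned up: the tip is 68 mm out and 12 mm above this point. To free a spare, lift it 13 to 18 mm, then draw it outwards (-x of the rack) by 45 mm or more. Which spare hangs on which hook varies.
- collar: Spare: steel shaft collar, a ring of 44 mm outside and 26 mm inside diameter, 14 mm thick, 0.15 kg. Origin: the point of the hole's top edge that rests on the hook; as it hangs, z is up, y runs along the rail, x (the hole's axis) along the hook. The ring's centre is at z = -13 mm. May be absent (not every spare is there in every run).
- coupling: Spare: brass coupling, a short tube of 40 mm outside and 28 mm inside diameter, 20 mm long, 0.12 kg. Origin: the point of the hole's top edge that rests on the hook; as it hangs, z is up, y runs along the rail, x (the hole's axis) along the hook. Its centre is at z = -14 mm. May be absent (not every spare is there in every run).
- eyebolt: Spare: dark steel eye bolt: an eye of 40 mm outside and 26 mm inside diameter, 10 mm thick, with a 14 mm thick shank that hangs down to z = -50.5 mm, 0.11 kg. Origin: the point of the hole's top edge that rests on the hook; as it hangs, z is up, y runs along the rail, x (the hole's axis) along the hook. The eye's centre is at z = -13 mm. May be absent (not every spare is there in every run).
- link: Spare: yellow oblong chain link of 10 mm round bar, 40 mm wide (y), 54 mm high (z), inside 20 mm by 34 mm, 0.10 kg. Origin: the point of the hole's top edge that rests on the hook; as it hangs, z is up, y runs along the rail, x (the hole's axis) along the hook. The link's centre is at z = -17 mm. May be absent (not every spare is there in every run).
- roller: Spare: red plastic roller, a ring of 46 mm outside and 26 mm inside diameter, 16 mm thick, 0.07 kg. Origin: the point of the hole's top edge that rests on the hook; as it hangs, z is up, y runs along the rail, x (the hole's axis) along the hook. Its centre is at z = -13 mm. May be absent (not every spare is there in every run).
- press: Blue lid press fixed to the bench: a base plate 280 x 190 x 12 mm, a nest of four dark stops round the tin's foot (12 mm high), two uprights 125 mm behind the nest (+x of the press, away from the robot) that carry the lever. Origin: on the bench under the centre of the nest; x points from the nest to the hinge, z up.
- nest (a point): Centre of the nest's floor, 12 mm above the bench, on which the tin stands.
- lever_hinge (a point): The lever's hinge axis (parallel to the press's y): 125 mm behind the nest's centre, 122 mm above the bench. Its axes are those of the press.
- lever (a joint): Lever angle, rad: 0 = at rest, upright against its stop; 1.5 = all the way down against its lower stop, almost level, pointing towards the robot (-x of the press). Full stroke 1.5 rad. A spring always drives it back up: about 3 N at the grip at the top, up to about 12 N at the bottom with the lid under the pad. Let go, it flies back hard.
- lever_grip (a point): Grip point on the axis of the lever's black round cross bar (16 mm thick, 150 mm long, parallel to the press's y), 215 mm from the hinge axis and 45 mm to the +y side of the flat lever arm (22 mm wide). Turns with the lever: its z points from the hinge to the bar. At rest the bar is 337 mm above the bench, right above the hinge.
- pad: Black sprung pressure pad, 36 mm across, on the lever 125 mm from the hinge axis, facing the nest (20 mm out from the lever's mid-line). It meets the lid's knob at about 1.45 rad and is then pushed in about 6 mm by the rest of the stroke, bearing with about 9 N. Origin: on the lever's mid-line behind the pad.
- tin: Open round aluminium tin, standing loose in the nest: 156 mm outside and 150 mm inside diameter, 80 mm high, floor and wall 3 mm, 0.3 kg. Origin: centre of its underside; z up.
- lid: Loose round lid, knob up: an aluminium plug 144 mm across, 5 mm deep, that enters the tin; a yellow flange 158 mm across, 3 mm thick, that rests on the tin's rim; a black knob 24 mm across, 22 mm high. 30 mm high in all, 0.12 kg. Origin: centre of the plug's underside; z up through the knob. Seated on the tin, its origin is 75 mm above the tin's origin.
- can: Bystander: blue can of grease 76 mm across, 100 mm high. Origin: centre of its underside.
- oil: Bystander: yellow oil bottle with red cap, 56 mm across, 130 mm high. Origin: centre of its underside.
- driver: Bystander: screwdriver lying on the bench along its own x, handle to -x. Origin: on its underside.
Not all that is in view belongs to the job. Leave any pink look-alike of the eyebolt alone.

How it is judged:
By the outcome, as a careful person would: the job done as asked, in the order asked, and still so for the second after the job is handed in, with the robot touching nothing.
Of collar, coupling, eyebolt, link, roller only 3 to 5 are there at a start; the rules pass over those that are not, and their reading is None.
At some moment in a run one of lid may be knocked a few centimetres aside while the robot is not near it.
It also fails if it takes over 210 s, if anything falls off the work surface, if the arm or the gripper's body presses on something with over 40 N, if the wrist force passes 120 N, or if a joint passes its speed limit or range.

ROBOT

A 6-joint arm with a two-finger parallel gripper is mounted at the origin on the work surface. World frame = base frame: x ahead of the robot, y to its left, z up, the work surface at z = 0. Lengths are in m, angles in rad, forces in N, time in s.
With the tool pointing down it reaches from about 0.3 to 0.825 m from the base axis. Payload 5.4 kg.
Tool frame: the origin (TCP) lies on the centre line of the jaws, within the pads' length; the fingertips stand tip_reach ahead of it and the grasp point (between the pads) is the TCP (tip_reach is the distance from the TCP to the fingertips, in m); z points along the fingers, y is the line along which they close (so a half turn about z gives the same grasp; the last joint's range is limited). The gripper opens to 92 mm and grips with 3 to 60 N. Pads are 20 mm wide; open, the fingers measure 128 mm over their backs; the gripper's body (75 mm by 189 mm) begins 69 mm behind the grasp point.
Start: joints at [-1.496, 0.158, 1.597, -0, 1.386, -0.21], TCP at [0.162, -0.552, 0.199] pointing down, gripper open.
Joint ranges: [-2.91, 2.91], [-0.94, 2.29], [0.18, 2.7], [-1.29, 4.43], [0.17, 2.64], [-3, 3]. Speed limits (rad/s): [2.57, 2.57, 3.14, 3.14, 3.14, 3.14].

INTERFACE

Orientations are given as a unit quaternion [w, x, y, z].
In Python, from bench import sense, capture, camera_model, job_done, boxes_of, silhouettes, tip_reach gives the robot as it stands.
- The arm moves only by the shell command python3 -m pendant 'ROWS' [FORCE]. ROWS is JSON, a list of rows, each an object of numbers: "tx", "ty", "tz": the shift along the tool's x, y, z each as a share of 150 mm, from -1 to 1; "wx", "wy", "wz": the turn, a rotation vector about the tool's x, y, z each as a share of pi/4 rad, from -1 to 1; "hand": the closure, from 0 (fully open) to 1 (shut). A call has 1 to 12 rows; each row is the pose to reach, as a shift and turn from the pose commanded when the call began, along the tool's axes at that moment; what a row does not reach only later rows make up. A row lasts 1/8 s, in which the tool goes at most 62.5 mm and 10.7 degrees, less where a joint would pass 70% of its speed; a pose out of reach is approached as far as the arm can. A call with a number of a shift or a turn outside -1 to 1 is refused whole. A call with a gripper value outside its range is refused whole. The fingers move at their own pace and stop on an object; FORCE is the grip in N (left out, the last holds). Time passes only in rows, so rows that repeat a pose let the fingers close. It gives the time, the measured TCP pose, the force, the opening and the grip force at its end, in the units of the state.
- sense(): the state, without advancing time (a new reading comes with each control period).
- capture(name): name is "scene" or "top"; returns (picture, depth): 400x640x3 uint8, red, green, blue; 400x640 float32, m along the optical axis (not along the pixel's ray), 0 where there is no reading.
- camera_model(name): a dict with "K" (3x3 intrinsics, pixels), "D" ([k1, k2, p1, p2, k3] as OpenCV has them; the pictures are not rectified), "rvec" (rotation vector, rad) and "tvec" (3), from world to camera coordinates, as OpenCV has them. Camera axes: x right, y down, z forward; pixel columns grow to the right and rows downward; lengths in m; the calibration is good to about 2 mm. A picture is of the moment at which its call begins. camera_model takes no time and is no camera call.
- job_done(): hands the job in; it is judged then, once.
Trained networks look in the newest picture that a camera, given by its name, has taken for a name from the list of things; names that differ only in an ending like _2 or _b are one class to them, and where a whole thing is asked for, a point or a joint stands for the part that bears it (a point fixed in the world has none). Each returns a list of dicts, best first, with "score" (0 to 1); they miss things now and then, are a little off and sometimes report something else, mostly with a low value. They report only what shows in the picture. A call takes as long as a camera call. They do not tell look-alikes from the thing itself.
- boxes_of(camera, thing): "xy" ([column, row] in pixels, amid what is visible of it).
- silhouettes(camera, thing): "region" (400x640 bool, what is visible of it) and "xy" ([column, row] in pixels, amid what is visible of it).
The state is a dict: "t": time; "joint_positions": joint angles; "dq": joint speeds; "joint_efforts": joint torques, N m; "tcp_pos": TCP position; "eef_rot": TCP orientation; "contact_force": force on the tool from outside, world axes, zero at the start; "ft_torque": the same for the moment, N m; "width": finger opening in m; "finger_force": force on a finger pad.
Only numpy, scipy, OpenCV 4.12 (cv2) and the standard library are available. Lean on these libraries where they do the work, as an engineer would, in place of code of your own. Each camera call takes 0.05 s, during which the arm holds its last target. There are 200 camera calls.

## Working session

There is one attempt and no reset: what is moved stays moved. The work goes in short steps, Python scripts to look and compute and a shell command to move; the robot and the scene stay as the last step left them, time stands still between calls to the robot, and variables do not carry over. Pictures are saved under pics/ and viewed, at most 19 in all, crops included, and the job is handed in when it is done.

```bash
ls; mkdir -p pics
python3 - <<'E'
from bench import *
import cv2,numpy as np
print(sense(), tip_reach() if callable(tip_reach) else tip_reach)
for n in("scene","top"):
    p,d=capture(n); cv2.imwrite(f"pics/{n}0.png",p[:,:,::-1]); m=camera_model(n); print(n,m)
E
```

```text
pics
{'t': 0.0, 'joint_positions': array([-1.49608841e+00,  1.59039824e-01,  1.59818251e+00, -1.33982489e-05,
        1.38623110e+00, -2.10085451e-01]), 'dq': array([-0.00167151,  0.00176924,  0.00085477,  0.00071515, -0.00033221,
        0.00075134]), 'joint_efforts': array([ 6.70872305e-04, -3.85565472e+01, -3.22108805e+01,  7.02258688e-02,
        3.77202197e-02, -1.24736143e-04]), 'tcp_pos': array([ 0.16148565, -0.55118587,  0.19834905]), 'eef_rot': array([-9.28699975e-04,  9.89878108e-01,  1.41917110e-01,  5.63594242e-05]), 'contact_force': array([ 0.23586548, -0.04737042, -1.76580834]), 'ft_torque': array([-0.03979302,  0.04316542,  0.00531596]), 'finger_force': 0.0, 'width': 0.09177089179113257} 0.019
scene {'K': array([[430.76788234,   0.        , 321.76535243],
       [  0.        , 430.76788234, 197.76290792],
       [  0.        ,   0.        ,   1.        ]]), 'D': array([0.00530733, 0.        , 0.        , 0.        , 0.        ]), 'rvec': array([ 0.74599349,  2.56412287, -1.12823603]), 'tvec': array([0.45320904, 0.01020467, 1.61417265])}
top {'K': array([[428.58270255,   0.        , 327.83035081],
       [  0.        , 428.58270255, 201.51013743],
       [  0.        ,   0.        ,   1.        ]]), 'D': array([0.01644786, 0.        , 0.        , 0.        , 0.        ]), 'rvec': array([ 2.16094254, -2.11224844,  0.21965557]), 'tvec': array([-0.08592043,  0.54425631,  1.50708026])}
```

View pics/scene0.png

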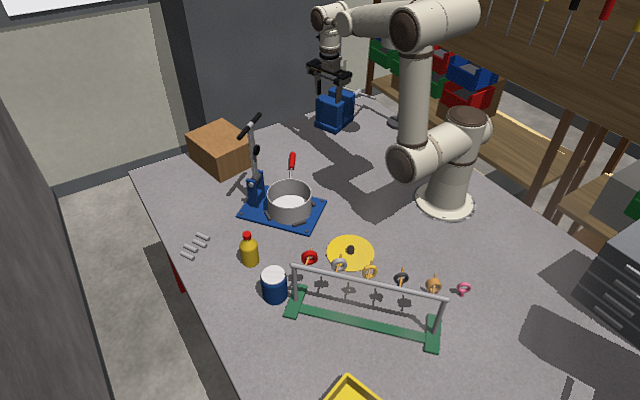

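View pics/top0.png

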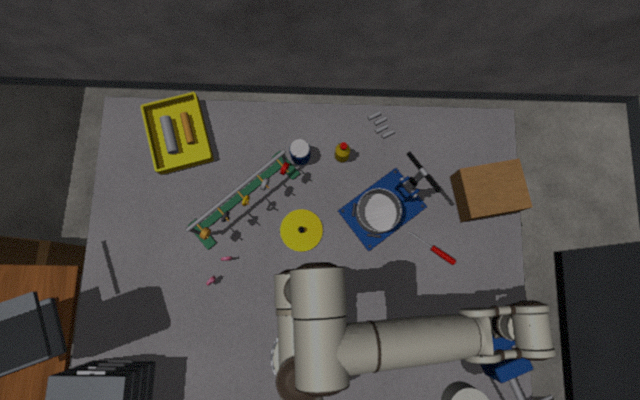

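The scene picture shows five spares on the rack: red roller (309,257), grey collar (339,264), yellow link (370,270), dark eyebolt (401,277) and brass coupling (433,284). The pink look-alike is off the rack at (463,288). The lid is at (350,252), the tin at (289,200) and the lever bar at (250,124).

Could be mistaken for the target:
- Eyebolt: dark (401,277) or pink (463,288). I choose the dark one.
- Link or coupling: yellow (370,270) or orange (433,284).
- Lid: the yellow disc (350,252) or the yellow tray (350,390).

```bash
cat > h.py <<'E'
import numpy as np,cv2
from scipy.spatial.transform import Rotation as R
from bench import *
def cam(n):
    m=camera_model(n); return m["K"],m["D"],cv2.Rodrigues(m["rvec"])[0],m["tvec"]
def cloud(n,d):
    K,D,r,t=cam(n); v,u=np.nonzero(d>0)
    q=cv2.undistortPoints(np.stack([u,v],1).astype(np.float64)[:,None],K,D)[:,0]
    z=d[v,u].astype(float); P=(np.c_[q*z[:,None],z]-t)@r
    W=np.full(d.shape+(3,),np.nan); W[v,u]=P; return W
def proj(n,P):
    m=camera_model(n); return cv2.projectPoints(np.atleast_2d(np.array(P,float)),m["rvec"],m["tvec"],m["K"],m["D"])[0][:,0]
def circ(P):
    A=np.c_[2*P,np.ones(len(P))]; s=np.linalg.lstsq(A,(P**2).sum(1),rcond=None)[0]
    return s[:2],np.sqrt(s[2]+s[:2]@s[:2])
E
python3 - <<'E'
from h import *
C={}
for n in("scene","top"):
    p,d=capture(n); C[n]=(p,cloud(n,d)); cv2.imwrite(f"pics/{n}_raw.png",p[:,:,::-1])
    for k in["rack","collar","coupling","eyebolt","link","roller","press","lever","pad","tin","lid","can","oil","driver"]:
        for s in silhouettes(n,k)[:2]:
            if s["score"]<.3: continue
            m=s["region"].astype(bool); P=C[n][1][m]; P=P[~np.isnan(P[:,0])]
            print(n,k,round(s["score"],2),np.round(s["xy"]),m.sum(),np.round(np.median(P,0),3),np.round(np.percentile(P[:,2],[2,98]),3))
            if s is not None: np.save(f"/tmp/{n}_{k}_{round(s['xy'][0])}.npy",P)
            top=None
            if k=="rack":
                Q=P[(P[:,2]>.168)&(P[:,2]<.182)]; c=Q[:,:2].mean(0); e=np.linalg.svd(Q[:,:2]-c,full_matrices=0)[2][0]; a=(Q[:,:2]-c)@e
                lo,hi=np.percentile(a,[.5,99.5]); print("  rail",c,e,lo,hi,"mid",c+e*(lo+hi)/2)
            if k=="tin":
                Q=P[(P[:,2]>.088)&(P[:,2]<.097)]; print("  rim",circ(Q[:,:2]),len(Q))
            if k=="lid":
                Q=P[(P[:,2]<.014)]; print("  flange med",np.median(Q,0)); c,rr=cv2.minEnclosingCircle(Q[:,:2].astype(np.float32)*1000); print("  ",c,rr)
            if k in("lever",):
                Q=P[P[:,2]>.33]; 
                if len(Q)>5:
                    c=Q[:,:2].mean(0); e=np.linalg.svd(Q[:,:2]-c,full_matrices=0)[2][0]; a=(Q[:,:2]-c)@e; print("  bar",Q.mean(0),e,a.min(),a.max())
np.savez("/tmp/c.npz",s=C["scene"][1],t=C["top"][1],sp=C["scene"][0],tp=C["top"][0])
p=C["scene"][0][225:345,260:480]; cv2.imwrite("pics/crop1.png",cv2.resize(p,None,fx=3.6,fy=3.6,interpolation=cv2.INTER_CUBIC)[:,:,::-1])
E
```

```text
scene rack 0.84 [364. 320.] 3376 [0.559 0.258 0.012] [0.003 0.178]
  rail [0.55113236 0.24760915] [-0.67521351  0.73762234] -0.21493808350061633 0.194893793721515 mid [0.55789945 0.24021659]
scene collar 0.64 [291. 202.] 1740 [ 0.512 -0.271  0.047] [0.011 0.092]
scene collar 0.55 [256. 204.] 2211 [ 0.592 -0.32   0.016] [0.005 0.344]
scene coupling 0.51 [434. 284.] 178 [0.413 0.336 0.171] [0.142 0.181]
scene coupling 0.4 [350. 253.] 1219 [0.444 0.022 0.008] [0.003 0.03 ]
scene eyebolt 0.61 [397. 276.] 138 [0.465 0.27  0.163] [-0.002  0.181]
scene eyebolt 0.6 [465. 287.] 167 [0.257 0.334 0.027] [-0.003  0.058]
scene roller 0.44 [310. 256.] 198 [0.638 0.084 0.169] [-0.     0.185]
scene press 0.56 [254. 208.] 2467 [ 0.59  -0.318  0.015] [-0.     0.344]
scene lever 0.85 [252. 144.] 529 [ 0.595 -0.344  0.262] [0.119 0.346]
  bar [ 0.60379586 -0.33800449  0.34122946] [0.7932756  0.60886273] -0.08541996310525864 0.05981646390761573
scene pad 0.37 [255. 145.] 64 [ 0.586 -0.335  0.252] [0.23  0.265]
scene lid 0.95 [350. 249.] 1261 [0.445 0.022 0.008] [0.002 0.03 ]
  flange med [0.44346063 0.02
[... 1150 characters left out ...]
] 1619 [ 0.522 -0.258  0.016] [0.007 0.093]
  rim (array([ 0.51458881, -0.25232466]), np.float64(0.07595358889438227)) 103
top tin 0.44 [300. 151.] 454 [0.718 0.035 0.095] [0.005 0.105]
  rim (array([0.72748631, 0.03459835]), np.float64(0.02738154198531543)) 118
top lid 0.9 [304. 229.] 1465 [0.445 0.024 0.007] [-0.001  0.025]
  flange med [0.44616791 0.02394839 0.00674387]
   (447.3694152832031, 24.611995697021484) 80.99112701416016
top can 0.89 [299. 150.] 432 [0.719 0.035 0.096] [0.02  0.105]
top can 0.59 [232. 200.] 1889 [0.551 0.257 0.012] [-0.003  0.179]
top oil 0.73 [342. 149.] 253 [ 0.723 -0.118  0.087] [0.007 0.131]
top driver 0.62 [444. 256.] 194 [ 0.365 -0.496  0.022] [0.012 0.03 ]
```

View pics/crop1.png

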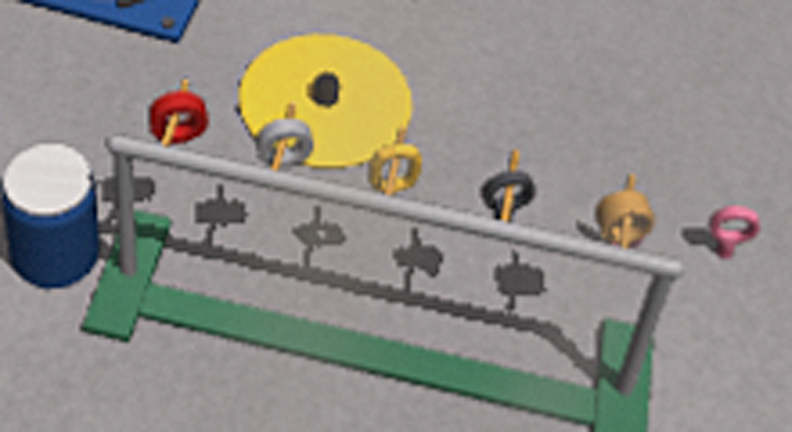

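The crop confirms the hook order: roller, collar, link, dark eyebolt, coupling. The pink eyebolt stands free on the bench. Next I refine the rack, press and tin poses.

Run:
```python
from h import *
c=np.load("/tmp/c.npz")
for n,k in(("s","sp"),("t","tp")):
    W=c[n]; p=c[k].astype(int); b=(p[...,2]>p[...,0]+40)&(abs(W[...,2]-.012)<.008)&(np.hypot(W[...,0]-.53,W[...,1]+.27)<.22)
    q=W[b][:,:2]; r=cv2.minAreaRect((q*1000).astype(np.float32)); print("plate",n,r)
    z=W[...,2]; near=np.hypot(W[...,0]-.515,W[...,1]+.252)<.1
    g=near&(abs(z-.092)<.003); print("rim",circ(W[g][:,:2]),g.sum())
    z=W[...,2]; o=np.array([.5552,.2368]); a=np.radians(42.2)
    X=(W[...,0]-o[0])*np.cos(a)+(W[...,1]-o[1])*np.sin(a); Y=-(W[...,0]-o[0])*np.sin(a)+(W[...,1]-o[1])*np.cos(a)
    g=(abs(X)<.015)&(abs(Y)<.23)&(z>.172)&(z<.182); f=np.polyfit(Y[g],X[g],1); print("rail",n,f,np.percentile(Y[g],[1,99]))
    for h in(-170,-85,0,85,170):
        g=(abs(Y*1000-h)<30)&(X<-.03)&(X>-.062)&(z>.125)&(z<.2); print(h,np.round([(Y[g].min()+Y[g].max())*500,np.median(X[g])*1000,Y[g].min()*1000,Y[g].max()*1000,z[g].max()*1000]))
```

```text
plate s ((534.7011108398438, -274.7423095703125), (194.7466583251953, 281.185302734375), 38.369300842285156)
rim (array([ 0.51633826, -0.25127752]), np.float64(0.07588253180240191)) 105
rail s [-0.00051701  0.00402474] [-0.20466509  0.20557863]
-170 [-170.  -41. -193. -147.  187.]
-85 [ -85.  -40. -106.  -64.  186.]
0 [ -1. -41. -19.  18. 185.]
85 [ 84. -40.  65. 104. 183.]
170 [170. -39. 149. 190. 182.]
plate t ((532.9855346679688, -276.6268615722656), (186.6647491455078, 277.3929138183594), 38.01902770996094)
rim (array([ 0.51465096, -0.25223339]), np.float64(0.07602933520690609)) 84
rail t [-0.00141729  0.00087943] [-0.20506998  0.20424171]
-170 [-170.  -46. -193. -148.  186.]
-85 [ -85.  -44. -105.  -65.  185.]
0 [ -1. -44. -19.  17. 185.]
85 [ 83. -43.  65. 101. 181.]
170 [168. -45. 148. 189. 186.]
```

```bash
cat >> h.py <<'E'
def frame(o,az): 
    a=np.radians(az); x=np.array([np.cos(a),np.sin(a),0]); z=np.array([0,0,-1.]); return np.array([*o,0]),np.c_[x,np.cross(z,x),z]
ST={"R":frame((.5552,.2368),42.2),"P":frame((.5155,-.2518),-51.8),"L":frame((.5155,-.2518),38.2)}
def plan(st,x,y,z,at=None):
    """station coords x,y(of station: left-handed flip handled),z -> units; 'at' lets legs be chained. L: yaw for lever, coords as P"""
    o,A=ST[st]; B=ST["P" if st=="L" else st]; w=B[0]+B[1]@np.array([x,-y,-z])
    if at is None:
        s=sense(); at=(s["tcp_pos"],R.from_quat(np.roll(s["eef_rot"],-1)).as_matrix())
    d=at[1].T@(w-at[0])/.15; rv=R.from_matrix(at[1].T@A).as_rotvec()/(np.pi/4)
    print(st,(x,y,z),"t",np.round(d,3),"w",np.round(rv,3)); return w,A
E
python3 -c "
from h import *
a=plan('R',-.11,.170,.24)
b=plan('R',-.043,.170,.24,a)
c=plan('P',-.045,0,.2,b)
c=plan('P',-.045,0,.2,plan('R',-.11,.17,.22))
"
```

```text
R (-0.11, 0.17, 0.24) t [ 2.841 -5.008 -0.271] w [-0.    -0.    -0.575]
R (-0.043, 0.17, 0.24) t [0.447 0.    0.   ] w [0. 0. 0.]
P (-0.045, 0, 0.2) t [-2.076  3.069  0.267] w [0.    0.    2.089]
R (-0.11, 0.17, 0.22) t [ 2.841 -5.008 -0.138] w [-0.    -0.    -0.575]
P (-0.045, 0, 0.2) t [-1.63   3.069  0.133] w [0.    0.    2.089]
```

```bash
r='x'
python3 -m pendant '[{"tx":0.57,"ty":-1,"tz":-0.06,"hand":0.3},{"tx":0.57,"ty":-1,"tz":-0.06,"hand":0.3},{"tx":0.57,"ty":-1,"tz":-0.06,"hand":0.3}]' 30 &&
python3 -m pendant '[{"tx":0.57,"ty":-1,"tz":-0.06,"hand":0.3},{"tx":0.57,"ty":-1,"tz":-0.06,"hand":0.3},{"tx":0.57,"ty":-1,"tz":-0.06,"hand":0.3}]' &&
python3 -m pendant '[{"tx":0.57,"ty":-1,"tz":-0.06,"hand":0.3},{"tx":0.57,"ty":-1,"tz":-0.06,"hand":0.3},{"tx":0.57,"ty":-1,"tz":-0.06,"hand":0.3}]' &&
python3 -m pendant '[{"tx":0.57,"ty":-1,"tz":-0.06,"hand":0.3},{"tx":0.57,"ty":-1,"tz":-0.06,"hand":0.3},{"tx":0.57,"ty":-1,"tz":-0.06,"hand":0.3}]' &&
python3 -m pendant '[{"tx":0.57,"ty":-1,"tz":-0.06,"wz":-0.575,"hand":0.3},{"tx":0.57,"ty":-1,"tz":-0.06,"wz":-0.575,"hand":0.3},{"tx":0.57,"ty":-1,"tz":-0.06,"wz":-0.575,"hand":0.3},{"tx":0.57,"ty":-1,"tz":-0.06,"wz":-0.575,"hand":0.3}]'
python3 -c "
from h import *
plan('R',-.043,.170,.24)"
```

```text
R (-0.043, 0.17, 0.24) t [ 3.243 -5.203 -0.271] w [-0.    -0.    -0.575]$[0]: bad value
```

```bash
python3 -m pendant '[{"tx":0.57,"ty":-1,"tz":-0.06,"wx":0,"wy":0,"wz":0,"hand":0.3},{"tx":0.57,"ty":-1,"tz":-0.06,"wx":0,"wy":0,"wz":0,"hand":0.3},{"tx":0.57,"ty":-1,"tz":-0.06,"wx":0,"wy":0,"wz":0,"hand":0.3}]' 30
```

```text
t: 1.98
tcp_pos: [0.2018, -0.3818, 0.2082]
eef_rot: [-0.0, 0.99, 0.142, 0.0]
contact_force: [1.1, -1.2, 1.0]
width: 0.0651
finger_force: 0.0
```

```bash
python3 -m pendant '[{"tx":0.62,"ty":-1,"tz":-0.06,"wx":0,"wy":0,"wz":0,"hand":0.3},{"tx":0.62,"ty":-1,"tz":-0.06,"wx":0,"wy":0,"wz":0,"hand":0.3},{"tx":0.62,"ty":-1,"tz":-0.06,"wx":0,"wy":0,"wz":0,"hand":0.3}]' | head -2
python3 -m pendant '[{"tx":0.62,"ty":-1,"tz":-0.06,"wx":0,"wy":0,"wz":0,"hand":0.3},{"tx":0.62,"ty":-1,"tz":-0.06,"wx":0,"wy":0,"wz":0,"hand":0.3},{"tx":0.62,"ty":-1,"tz":-0.06,"wx":0,"wy":0,"wz":0,"hand":0.3}]' | head -2
python3 -m pendant '[{"tx":0.62,"ty":-1,"tz":-0.06,"wx":0,"wy":0,"wz":0,"hand":0.3},{"tx":0.62,"ty":-1,"tz":-0.06,"wx":0,"wy":0,"wz":0,"hand":0.3},{"tx":0.62,"ty":-1,"tz":-0.06,"wx":0,"wy":0,"wz":0,"hand":0.3}]' | head -2
python3 -m pendant '[{"tx":0.6,"ty":-1,"tz":0,"wx":0,"wy":0,"wz":-0.575,"hand":0.3},{"tx":0.6,"ty":-1,"tz":0,"wx":0,"wy":0,"wz":-0.575,"hand":0.3},{"tx":0.6,"ty":-1,"tz":0,"wx":0,"wy":0,"wz":-0.575,"hand":0.3},{"tx":0.6,"ty":-1,"tz":0,"wx":0,"wy":0,"wz":-0.575,"hand":0.3}]'
python3 -c "
from h import *
plan('R',-.043,.170,.24)"
```

```text
t: 2.35
tcp_pos: [0.2488, -0.2119, 0.2174]
t: 2.72
tcp_pos: [0.2959, -0.0418, 0.2268]
t: 3.1
tcp_pos: [0.343, 0.1289, 0.2358]
t: 3.6
tcp_pos: [0.3867, 0.2979, 0.2346]
eef_rot: [-0.0, 0.932, 0.362, -0.001]
contact_force: [0.1, -0.5, -0.4]
width: 0.0638
finger_force: 0.0
R (-0.043, 0.17, 0.24) t [ 0.272 -0.076 -0.037] w [-0.001  0.002  0.005]
```

```bash
python3 -m pendant '[{"tx":0.272,"ty":-0.076,"tz":0,"wx":0,"wy":0,"wz":0,"hand":0.3},{"tx":0.272,"ty":-0.076,"tz":0,"wx":0,"wy":0,"wz":0,"hand":0.3},{"tx":0.272,"ty":-0.076,"tz":0.25,"wx":0,"wy":0,"wz":0,"hand":0.3},{"tx":0.272,"ty":-0.076,"tz":0.5,"wx":0,"wy":0,"wz":0,"hand":0.3},{"tx":0.272,"ty":-0.076,"tz":0.5,"wx":0,"wy":0,"wz":0,"hand":0.3}]'
python3 -m pendant '[{"tx":0,"ty":0,"tz":0,"wx":0,"wy":0,"wz":0,"hand":1},{"tx":0,"ty":0,"tz":0,"wx":0,"wy":0,"wz":0,"hand":1},{"tx":0,"ty":0,"tz":0,"wx":0,"wy":0,"wz":0,"hand":1},{"tx":0,"ty":0,"tz":0,"wx":0,"wy":0,"wz":0,"hand":1}]' 30
python3 -c "
from h import *
plan('R',-.043,.170,.16)
p,d=capture('scene');p=p[210:330,340:500]; cv2.imwrite('pics/g1.png',cv2.resize(p,None,fx=4,fy=4)[:,:,::-1])"
```

```text
t: 4.22
tcp_pos: [0.4072, 0.3291, 0.1579]
eef_rot: [0.0, 0.933, 0.359, -0.003]
contact_force: [0.2, 0.1, -0.5]
width: 0.0641
finger_force: 0.0
t: 4.72
tcp_pos: [0.4099, 0.3317, 0.1609]
eef_rot: [-0.0, 0.933, 0.36, 0.0]
contact_force: [0.1, 0.5, 0.4]
width: 0.0264
finger_force: 0.0
R (-0.043, 0.17, 0.16) t [ 0.006 -0.014  0.006] w [ 0.    -0.001 -0.   ]
```

View pics/g1.png

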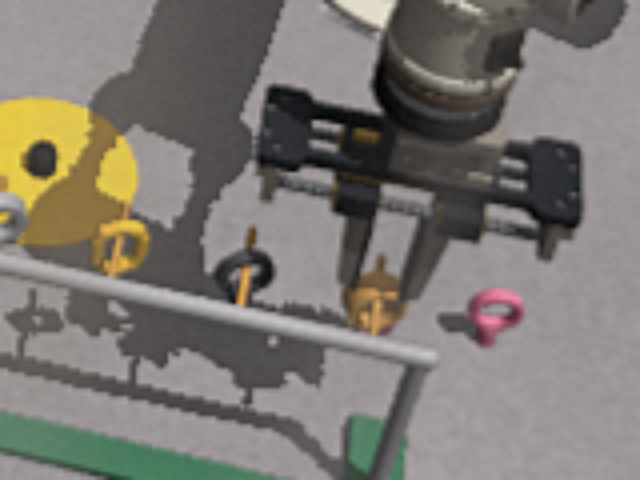

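```bash
python3 -m pendant '[{"tx":0,"ty":0,"tz":0,"wx":0,"wy":0,"wz":0,"hand":1},{"tx":0,"ty":0,"tz":0,"wx":0,"wy":0,"wz":0,"hand":1}]' 30
python3 -c "
from h import *
p,d=capture('scene');W=cloud('scene',d)
print(sense()['width'])
p=p[230:310,390:470]; cv2.imwrite('pics/g2.png',cv2.resize(p,None,fx=7,fy=7)[:,:,::-1])"
```

```text
t: 5.03
tcp_pos: [0.4102, 0.3334, 0.163]
eef_rot: [-0.002, 0.933, 0.36, 0.002]
contact_force: [-3.5, 2.1, 12.8]
width: 0.0023
finger_force: 8.6
0.000620304855453658
```

View pics/g2.png

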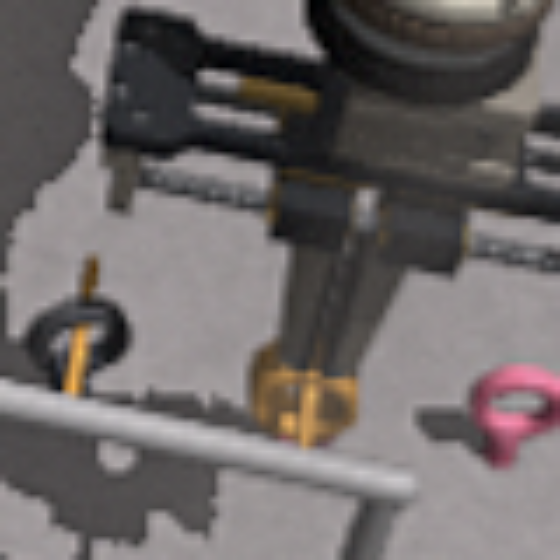

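Run:
```python
from h import *
s=sense(); print(s['tcp_pos'],s['contact_force'],s['width'])
o=np.array([.5552,.2368,0]); a=np.radians(42.2); M=np.array([[np.cos(a),np.sin(a),0],[-np.sin(a),np.cos(a),0],[0,0,1]])
for n in('scene','top'):
    p,d=capture(n);W=(cloud(n,d)-o)@M.T; p=p.astype(int)
    g=(abs(W[...,1]-.17)<.04)&(W[...,0]<-.02)&(W[...,0]>-.2)&(W[...,2]>.12)&(W[...,2]<.26)
    Q=W[g]; c=p[g]; orange=c[:,0]-c[:,2]>50
    for nm,m in(('orange',orange),('other',~orange)):
        for lo in np.arange(.12,.26,.02):
            k=m&(Q[:,2]>=lo)&(Q[:,2]<lo+.02)
            if k.sum()>3: print(n,nm,round(lo,2),k.sum(),np.round(np.percentile(Q[k],[5,50,95],axis=0)[:,:2]*1000).tolist())
```

```text
[0.4104484  0.33344736 0.1632727 ] [-3.61825693  1.8758266  11.9382604 ] 0.000620304855453658
scene orange 0.14 28 [[-48.0, 156.0], [-33.0, 176.0], [-31.0, 186.0]]
scene orange 0.16 42 [[-38.0, 153.0], [-33.0, 169.0], [-26.0, 187.0]]
scene other 0.14 38 [[-47.0, 150.0], [-39.0, 164.0], [-30.0, 184.0]]
scene other 0.16 34 [[-49.0, 150.0], [-39.0, 156.0], [-27.0, 185.0]]
scene other 0.18 56 [[-35.0, 157.0], [-33.0, 169.0], [-31.0, 181.0]]
scene other 0.2 59 [[-36.0, 155.0], [-33.0, 168.0], [-31.0, 183.0]]
scene other 0.22 77 [[-36.0, 153.0], [-33.0, 170.0], [-30.0, 184.0]]
scene other 0.24 44 [[-45.0, 154.0], [-33.0, 173.0], [-31.0, 184.0]]
top other 0.14 12 [[-53.0, 152.0], [-50.0, 165.0], [-48.0, 180.0]]
top other 0.16 16 [[-59.0, 151.0], [-52.0, 166.0], [-48.0, 181.0]]
```

The fingers closed on nothing, just above the coupling (visible fingers end near row 375 in the crop). The fingertips seem higher than I assumed, so I'll lift and measure them.

```bash
python3 -m pendant '[{"tx":0,"ty":0,"tz":-0.2,"wx":0,"wy":0,"wz":0,"hand":1},{"tx":0,"ty":0,"tz":-0.5,"wx":0,"wy":0,"wz":0,"hand":0.7},{"tx":0,"ty":0,"tz":-0.5,"wx":0,"wy":0,"wz":0,"hand":0.3},{"tx":0,"ty":0,"tz":-0.5,"wx":0,"wy":0,"wz":0,"hand":0.3},{"tx":0,"ty":0,"tz":-0.5,"wx":0,"wy":0,"wz":0,"hand":0.3}]'
python3 - <<'E'
from h import *
s=sense(); print(s['tcp_pos'],s['contact_force'],s['width'],s['joint_positions'])
o=np.array([.5552,.2368,0]); a=np.radians(42.2); M=np.array([[np.cos(a),np.sin(a),0],[-np.sin(a),np.cos(a),0],[0,0,1]])
for n in('scene','top'):
    p,d=capture(n);W=(cloud(n,d)-o)@M.T; p=p.astype(int)
    g=(abs(W[...,1]-.17)<.07)&(W[...,0]<-.02)&(W[...,0]>-.2)&(W[...,2]>.12)&(W[...,2]<.32)
    Q=W[g]
    for lo in np.arange(.12,.32,.02):
            k=(Q[:,2]>=lo)&(Q[:,2]<lo+.02)
            if k.sum()>3: print(n,round(lo,2),k.sum(),np.round(np.percentile(Q[k],[5,50,95],axis=0)[:,:2]*1000).tolist())
p,d=capture('scene')
p=p[190:330,340:500]; cv2.imwrite('pics/g3.png',cv2.resize(p,None,fx=4,fy=4)[:,:,::-1])
print(proj('scene',[s['tcp_pos'],s['tcp_pos']-[0,0,.019]])-[340,190])
E
```

```text
t: 5.8
tcp_pos: [0.4087, 0.3311, 0.2336]
eef_rot: [0.0, 0.933, 0.36, -0.002]
contact_force: [-0.3, -0.1, -0.0]
width: 0.038
finger_force: 0.0
[0.40870574 0.33108778 0.23359247] [-0.27207411 -0.09420449 -0.04805177] 0.03804198688043476 [ 4.50903343e-01  1.09590155e-02  1.68609907e+00 -2.52902792e-05
  1.44760831e+00  1.28524866e+00]
scene 0.14 67 [[-49.0, 150.0], [-36.0, 167.0], [-31.0, 185.0]]
scene 0.16 130 [[-56.0, 151.0], [-39.0, 168.0], [-25.0, 185.0]]
scene 0.18 9 [[-63.0, 162.0], [-43.0, 167.0], [-30.0, 170.0]]
scene 0.24 33 [[-49.0, 138.0], [-37.0, 188.0], [-35.0, 199.0]]
scene 0.26 75 [[-46.0, 137.0], [-36.0, 188.0], [-34.0, 200.0]]
scene 0.28 81 [[-50.0, 135.0], [-35.0, 188.0], [-34.0, 202.0]]
scene 0.3 106 [[-47.0, 134.0], [-35.0, 188.0], [-33.0, 203.0]]
top 0.14 17 [[-52.0, 150.0], [-49.0, 162.0], [-44.0, 182.0]]
top 0.16 78 [[-54.0, 151.0], [-44.0, 168.0], [-32.0, 184.0]]
top 0.24 4 [[-56.0, 139.0], [-55.0, 144.0], [-54.0, 146.0]]
[[98.0188296  75.84279124]
 [96.5552373  80.5706607 ]]
```

View pics/g3.png

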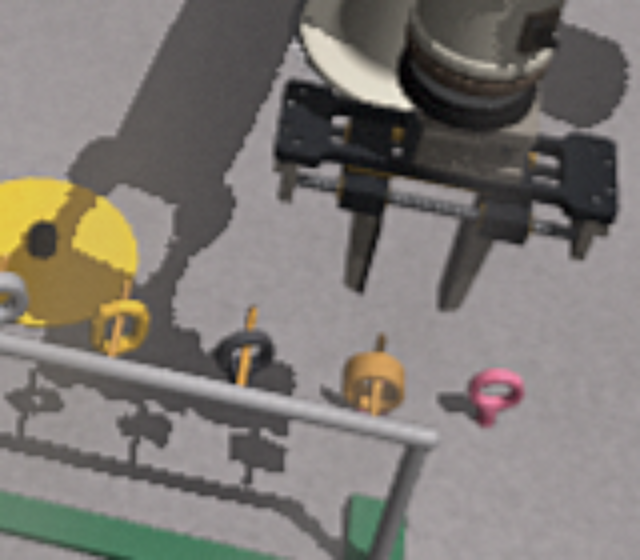

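Run:
```python
from h import *
s=sense(); print(s['tcp_pos'],s['width'])
o=np.array([.5552,.2368,0]); a=np.radians(42.2); M=np.array([[np.cos(a),np.sin(a),0],[-np.sin(a),np.cos(a),0],[0,0,1]])
p,d=capture('scene');W=(cloud('scene',d)-o)@M.T
for sgn in(-1,1):
    g=((W[...,1]-.169)*sgn>.005)&(abs(W[...,1]-.169)<.06)&(W[...,0]<-.025)&(W[...,0]>-.08)&(W[...,2]>.195)&(W[...,2]<.33)
    v,u=np.nonzero(g); 
    for r in range(v.max()-24,v.max()+1,2):
        k=v==r
        if k.any(): Q=W[r,u[k]]; print(sgn,r,u[k].min(),u[k].max(),np.round(np.median(Q,0)*1000),np.round(Q[:,1].min()*1000),np.round(Q[:,1].max()*1000))
s=s['tcp_pos']
for h in(-.019,0,.016,.03): print(h,proj('scene',s+[0,0,h]))
```

```text
[0.40906027 0.33122897 0.2341847 ] 0.05050096141619175
-1 244 427 433 [-35. 134. 315.] 127.0 142.0
-1 246 426 433 [-34. 134. 310.] 126.0 142.0
-1 248 426 433 [-35. 135. 303.] 127.0 143.0
-1 250 426 432 [-35. 135. 295.] 129.0 142.0
-1 252 426 431 [-35. 136. 288.] 130.0 141.0
-1 254 425 431 [-36. 136. 279.] 129.0 143.0
-1 256 425 430 [-36. 136. 272.] 130.0 142.0
-1 258 425 430 [-36. 137. 264.] 131.0 143.0
-1 260 425 429 [-35. 137. 258.] 133.0 142.0
-1 262 427 429 [-36. 141. 250.] 139.0 143.0
1 245 456 458 [-52. 197. 313.] 195.0 198.0
1 247 455 459 [-46. 197. 313.] 194.0 199.0
1 249 454 461 [-37. 198. 316.] 194.0 205.0
1 251 454 463 [-35. 201. 313.] 194.0 211.0
1 253 453 462 [-35. 200. 306.] 194.0 210.0
1 255 452 461 [-35. 200. 298.] 194.0 210.0
1 257 452 460 [-35. 200. 291.] 194.0 209.0
1 259 451 459 [-36. 200. 283.] 193.0 208.0
1 261 450 458 [-36. 199. 273.] 194.0 208.0
1 263 450 457 [-36. 200. 267.] 194.0 207.0
1 265 450 455 [-36. 199. 258.] 193.0 205.0
1 267 450 454 [-36. 200. 252.] 195.0 204.0
-0.019 [[436.53773665 270.52141357]]
0 [[438.00197459 265.79021962]]
0.016 [[439.26213588 261.71892835]]
0.03 [[440.38575128 258.08917338]]
```

```bash
sed -i 's/np.array(\[x,-y,-z\])/np.array([x,-y,-(z-DZ)])/; s/^ST=/DZ=.034\nST=/' h.py
python3 -c "
from h import *
plan('R',-.043,.169,.16)"
```

```text
R (-0.043, 0.169, 0.16) t [ 0.012 -0.006  0.723] w [-0.001  0.002 -0.   ]
```

```bash
python3 -m pendant '[{"tx":0.01,"ty":0,"tz":0,"wx":0,"wy":0,"wz":0,"hand":0.3},{"tx":0.01,"ty":0,"tz":0.3,"wx":0,"wy":0,"wz":0,"hand":0.3},{"tx":0.01,"ty":0,"tz":0.5,"wx":0,"wy":0,"wz":0,"hand":0.3},{"tx":0.01,"ty":0,"tz":0.72,"wx":0,"wy":0,"wz":0,"hand":0.3},{"tx":0.01,"ty":0,"tz":0.72,"wx":0,"wy":0,"wz":0,"hand":0.3}]'
python3 -m pendant '[{"tx":0,"ty":0,"tz":0,"wx":0,"wy":0,"wz":0,"hand":1},{"tx":0,"ty":0,"tz":0,"wx":0,"wy":0,"wz":0,"hand":1},{"tx":0,"ty":0,"tz":0,"wx":0,"wy":0,"wz":0,"hand":1},{"tx":0,"ty":0,"tz":0,"wx":0,"wy":0,"wz":0,"hand":1}]' 30
python3 -c "
from h import *
plan('R',-.043,.169,.16)"
```

```text
t: 6.62
tcp_pos: [0.4086, 0.3315, 0.1247]
eef_rot: [0.0, 0.933, 0.36, -0.003]
contact_force: [0.5, -0.3, -0.2]
width: 0.0641
finger_force: 0.0
t: 7.12
tcp_pos: [0.4116, 0.333, 0.1287]
eef_rot: [-0.0, 0.933, 0.36, 0.001]
contact_force: [-0.8, 0.7, 4.9]
width: 0.0388
finger_force: 30.0
R (-0.043, 0.169, 0.16) t [-0.008 -0.008  0.018] w [ 0.001 -0.003 -0.   ]
```

```bash
python3 -m pendant '[{"tx":0,"ty":0,"tz":-0.11,"wx":0,"wy":0,"wz":0,"hand":1},{"tx":0,"ty":0,"tz":-0.11,"wx":0,"wy":0,"wz":0,"hand":1},{"tx":0,"ty":0,"tz":-0.11,"wx":0,"wy":0,"wz":0,"hand":1},{"tx":-0.15,"ty":0,"tz":-0.11,"wx":0,"wy":0,"wz":0,"hand":1},{"tx":-0.3,"ty":0,"tz":-0.11,"wx":0,"wy":0,"wz":0,"hand":1},{"tx":-0.45,"ty":0,"tz":-0.11,"wx":0,"wy":0,"wz":0,"hand":1},{"tx":-0.45,"ty":0,"tz":-0.5,"wx":0,"wy":0,"wz":0,"hand":1}]'
python3 - <<'E'
from h import *
c=plan('P',-.045,0,.18)
p,d=capture('scene'); cv2.imwrite('pics/g4.png',p[200:400,300:500,::-1])
E
```

```text
t: 8.0
tcp_pos: [0.3536, 0.2838, 0.1951]
eef_rot: [0.0, 0.933, 0.36, -0.009]
contact_force: [1.2, 0.9, -0.1]
width: 0.0388
finger_force: 30.0
P (-0.045, 0, 0.18) t [-1.571  3.074  0.337] w [0.012 0.023 2.088]
```

View pics/g4.png

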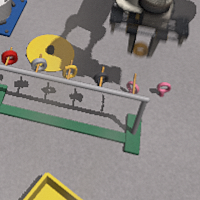

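```bash
cat >> h.py <<'E'
def legs(st,x,y,z,n,at=None):
    o,A=ST[st]; B=ST["P" if st=="L" else st]; w=B[0]+B[1]@np.array([x,-y,-(z-DZ)])
    if at is None:
        s=sense(); at=(s["tcp_pos"],R.from_quat(np.roll(s["eef_rot"],-1)).as_matrix())
    rv=R.from_matrix(at[1].T@A).as_rotvec()/n; d=(w-at[0])/n; M=at[1]
    for i in range(n):
        print("leg",i+1,"t",np.round(M.T@d/.15,3),"w",np.round(rv/(np.pi/4),3)); M=M@R.from_rotvec(rv).as_matrix()
    return w,A
E
python3 -c "
from h import *
legs('P',-.045,0,.18,4)
print('back');legs('R',-.043,.085,.24,4,(ST['P'][0]+np.array([0,0,.18-DZ]),ST['P'][1]))"
```

```text
leg 1 t [-0.408  0.764  0.103] w [-0.001 -0.001  0.522]
leg 2 t [-0.07   0.863  0.103] w [-0.001 -0.001  0.522]
leg 3 t [0.28  0.819 0.104] w [-0.001 -0.001  0.522]
leg 4 t [0.584 0.639 0.104] w [-0.001 -0.001  0.522]
back
leg 1 t [-0.735 -0.474 -0.1  ] w [-0.    -0.    -0.522]
leg 2 t [-0.485 -0.728 -0.1  ] w [-0.    -0.    -0.522]
leg 3 t [-0.155 -0.861 -0.1  ] w [-0.    -0.    -0.522]
leg 4 t [ 0.202 -0.851 -0.1  ] w [-0.    -0.    -0.522]
```

```bash
python3 -m pendant '[{"tx":-0.41,"ty":0.76,"tz":0.1,"wx":0,"wy":0,"wz":0.522,"hand":1},{"tx":-0.41,"ty":0.76,"tz":0.1,"wx":0,"wy":0,"wz":0.522,"hand":1},{"tx":-0.41,"ty":0.76,"tz":0.1,"wx":0,"wy":0,"wz":0.522,"hand":1}]' | grep t:
python3 -m pendant '[{"tx":-0.07,"ty":0.86,"tz":0.1,"wx":0,"wy":0,"wz":0.522,"hand":1},{"tx":-0.07,"ty":0.86,"tz":0.1,"wx":0,"wy":0,"wz":0.522,"hand":1},{"tx":-0.07,"ty":0.86,"tz":0.1,"wx":0,"wy":0,"wz":0.522,"hand":1}]' | grep t:
python3 -m pendant '[{"tx":0.28,"ty":0.82,"tz":0.1,"wx":0,"wy":0,"wz":0.522,"hand":1},{"tx":0.28,"ty":0.82,"tz":0.1,"wx":0,"wy":0,"wz":0.522,"hand":1},{"tx":0.28,"ty":0.82,"tz":0.1,"wx":0,"wy":0,"wz":0.522,"hand":1}]' | grep t:
python3 -m pendant '[{"tx":0.58,"ty":0.64,"tz":0.1,"wx":0,"wy":0,"wz":0.522,"hand":1},{"tx":0.58,"ty":0.64,"tz":0.1,"wx":0,"wy":0,"wz":0.522,"hand":1},{"tx":0.58,"ty":0.64,"tz":0.1,"wx":0,"wy":0,"wz":0.522,"hand":1},{"tx":0.58,"ty":0.64,"tz":0.1,"wx":0,"wy":0,"wz":0.522,"hand":1}]'
python3 - <<'E'
from h import *
plan('P',-.045,0,.042)
print(sense()['width'])
E
```

```text
t: 8.43
eef_rot: [0.0, 0.987, 0.159, -0.0]
t: 8.8
eef_rot: [0.0, 0.999, -0.045, -0.0]
t: 9.18
eef_rot: [-0.0, 0.969, -0.246, -0.0]
t: 9.68
tcp_pos: [0.4861, -0.214, 0.142]
eef_rot: [-0.001, 0.9, -0.435, -0.001]
contact_force: [0.1, 0.3, -1.1]
width: 0.0386
finger_force: 30.0
P (-0.045, 0, 0.042) t [0.021 0.002 0.894] w [-0.001  0.002  0.005]
0.03857895146216189
```

```bash
python3 -m pendant '[{"tx":0.09,"ty":0,"tz":0.3,"wx":0,"wy":0,"wz":0,"hand":1},{"tx":0.09,"ty":0,"tz":0.6,"wx":0,"wy":0,"wz":0,"hand":1},{"tx":0.09,"ty":0,"tz":0.8,"wx":0,"wy":0,"wz":0,"hand":1},{"tx":0.09,"ty":0,"tz":0.89,"wx":0,"wy":0,"wz":0,"hand":1},{"tx":0.09,"ty":0,"tz":0.89,"wx":0,"wy":0,"wz":0,"hand":1}]'
python3 -m pendant '[{"tx":0,"ty":0,"tz":0,"wx":0,"wy":0,"wz":0,"hand":0.42},{"tx":0,"ty":0,"tz":0,"wx":0,"wy":0,"wz":0,"hand":0.42},{"tx":0,"ty":0,"tz":-0.3,"wx":0,"wy":0,"wz":0,"hand":0.42},{"tx":0,"ty":0,"tz":-0.6,"wx":0,"wy":0,"wz":0,"hand":0.42},{"tx":0,"ty":0,"tz":-0.9,"wx":0,"wy":0,"wz":0,"hand":0.42},{"tx":0,"ty":0,"tz":-0.9,"wx":0,"wy":0,"wz":0,"hand":0.3}]'
python3 - <<'E'
from h import *
legs('R',-.043,.085,.225,4)
p,d=capture('scene'); cv2.imwrite('pics/g5.png',cv2.resize(p[100:300,200:400,::-1],None,fx=3,fy=3))
E
```

```text
t: 10.3
tcp_pos: [0.4942, -0.2251, 0.0088]
eef_rot: [-0.0, 0.9, -0.436, -0.0]
contact_force: [-0.8, 0.3, -1.8]
width: 0.0384
finger_force: 30.0
t: 11.05
tcp_pos: [0.4971, -0.2289, 0.1494]
eef_rot: [0.001, 0.9, -0.437, 0.005]
contact_force: [-0.0, -0.3, -1.5]
width: 0.0614
finger_force: 0.0
leg 1 t [-0.685 -0.475 -0.075] w [ 0.002 -0.003 -0.522]
leg 2 t [-0.439 -0.709 -0.073] w [ 0.002 -0.003 -0.522]
leg 3 t [-0.12  -0.826 -0.071] w [ 0.002 -0.003 -0.522]
leg 4 t [ 0.219 -0.805 -0.07 ] w [ 0.002 -0.003 -0.522]
```

View pics/g5.png

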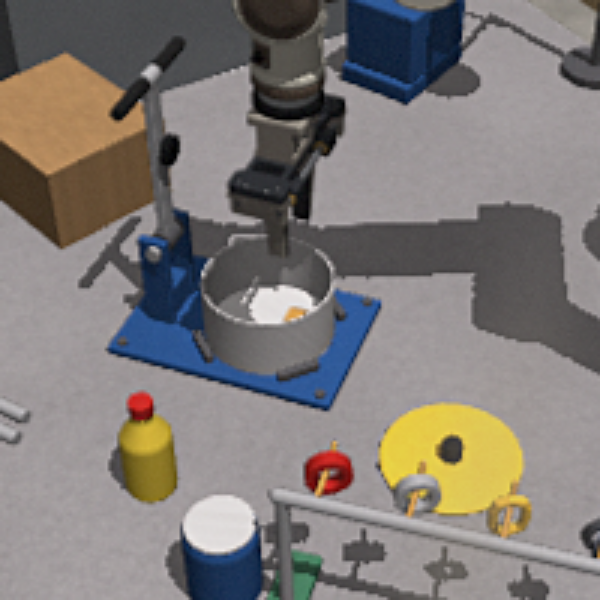

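The coupling lies in the tin at (295,313). Eyebolt next, at rack y=+85.

```bash
python3 -m pendant '[{"tx":-0.685,"ty":-0.475,"tz":-0.073,"wx":0,"wy":0,"wz":-0.522,"hand":0.3},{"tx":-0.685,"ty":-0.475,"tz":-0.073,"wx":0,"wy":0,"wz":-0.522,"hand":0.3},{"tx":-0.685,"ty":-0.475,"tz":-0.073,"wx":0,"wy":0,"wz":-0.522,"hand":0.3}]' | grep t:
python3 -m pendant '[{"tx":-0.44,"ty":-0.71,"tz":-0.073,"wx":0,"wy":0,"wz":-0.522,"hand":0.3},{"tx":-0.44,"ty":-0.71,"tz":-0.073,"wx":0,"wy":0,"wz":-0.522,"hand":0.3},{"tx":-0.44,"ty":-0.71,"tz":-0.073,"wx":0,"wy":0,"wz":-0.522,"hand":0.3}]' | grep t:
python3 -m pendant '[{"tx":-0.12,"ty":-0.826,"tz":-0.071,"wx":0,"wy":0,"wz":-0.522,"hand":0.3},{"tx":-0.12,"ty":-0.826,"tz":-0.071,"wx":0,"wy":0,"wz":-0.522,"hand":0.3},{"tx":-0.12,"ty":-0.826,"tz":-0.071,"wx":0,"wy":0,"wz":-0.522,"hand":0.3}]' | grep t:
python3 -m pendant '[{"tx":0.22,"ty":-0.805,"tz":-0.07,"wx":0,"wy":0,"wz":-0.522,"hand":0.3},{"tx":0.22,"ty":-0.805,"tz":-0.07,"wx":0,"wy":0,"wz":-0.522,"hand":0.3},{"tx":0.22,"ty":-0.805,"tz":-0.07,"wx":0,"wy":0,"wz":-0.522,"hand":0.3},{"tx":0.22,"ty":-0.805,"tz":-0.07,"wx":0,"wy":0,"wz":-0.522,"hand":0.3},{"tx":0.22,"ty":-0.805,"tz":-0.07,"wx":0,"wy":0,"wz":-0.522,"hand":0.3}]'
python3 - <<'E'
from h import *
plan('R',-.043,.084,.16)
E
```

```text
t: 11.48
eef_rot: [-0.001, 0.971, -0.241, -0.001]
t: 11.85
eef_rot: [-0.0, 0.999, -0.039, -0.001]
t: 12.22
eef_rot: [-0.0, 0.986, 0.165, -0.0]
t: 12.85
tcp_pos: [0.4644, 0.271, 0.1863]
eef_rot: [0.0, 0.934, 0.358, -0.001]
contact_force: [0.5, -0.1, 0.4]
width: 0.0644
finger_force: 0.0
R (-0.043, 0.084, 0.16) t [0.009 0.016 0.402] w [ 0.     0.002 -0.006]
```

```bash
python3 -m pendant '[{"tx":0.01,"ty":0.016,"tz":0.2,"wx":0,"wy":0,"wz":0,"hand":0.3},{"tx":0.01,"ty":0.016,"tz":0.4,"wx":0,"wy":0,"wz":0,"hand":0.3},{"tx":0.01,"ty":0.016,"tz":0.4,"wx":0,"wy":0,"wz":0,"hand":0.3},{"tx":0.01,"ty":0.016,"tz":0.4,"wx":0,"wy":0,"wz":0,"hand":1},{"tx":0.01,"ty":0.016,"tz":0.4,"wx":0,"wy":0,"wz":0,"hand":1},{"tx":0.01,"ty":0.016,"tz":0.4,"wx":0,"wy":0,"wz":0,"hand":1},{"tx":0.01,"ty":0.016,"tz":0.4,"wx":0,"wy":0,"wz":0,"hand":1},{"tx":0.01,"ty":0.016,"tz":0.4,"wx":0,"wy":0,"wz":0,"hand":1}]' 30
python3 -m pendant '[{"tx":0,"ty":0,"tz":-0.107,"wx":0,"wy":0,"wz":0,"hand":1},{"tx":0,"ty":0,"tz":-0.107,"wx":0,"wy":0,"wz":0,"hand":1},{"tx":0,"ty":0,"tz":-0.107,"wx":0,"wy":0,"wz":0,"hand":1},{"tx":-0.15,"ty":0,"tz":-0.107,"wx":0,"wy":0,"wz":0,"hand":1},{"tx":-0.3,"ty":0,"tz":-0.107,"wx":0,"wy":0,"wz":0,"hand":1},{"tx":-0.45,"ty":0,"tz":-0.107,"wx":0,"wy":0,"wz":0,"hand":1},{"tx":-0.45,"ty":0,"tz":-0.4,"wx":0,"wy":0,"wz":0,"hand":1},{"tx":-0.45,"ty":0,"tz":-0.4,"wx":0,"wy":0,"wz":0,"hand":1}]'
python3 - <<'E'
from h import *
legs('P',.035,0,.19,4)
E
```

```text
t: 13.85
tcp_pos: [0.4676, 0.2725, 0.128]
eef_rot: [0.0, 0.933, 0.36, 0.001]
contact_force: [1.8, -2.0, 4.9]
width: 0.0373
finger_force: 30.0
t: 14.85
tcp_pos: [0.4184, 0.2276, 0.1897]
eef_rot: [0.0, 0.933, 0.36, 0.003]
contact_force: [0.6, -0.1, -1.2]
width: 0.037
finger_force: 30.0
leg 1 t [-0.421  0.759  0.056] w [-0.001 -0.002  0.522]
leg 2 t [-0.084  0.864  0.057] w [-0.001 -0.002  0.522]
leg 3 t [0.268 0.825 0.057] w [-0.001 -0.002  0.522]
leg 4 t [0.575 0.65  0.057] w [-0.001 -0.002  0.522]
```

```bash
python3 -m pendant '[{"tx":-0.42,"ty":0.76,"tz":0.057,"wx":0,"wy":0,"wz":0.522,"hand":1},{"tx":-0.42,"ty":0.76,"tz":0.057,"wx":0,"wy":0,"wz":0.522,"hand":1},{"tx":-0.42,"ty":0.76,"tz":0.057,"wx":0,"wy":0,"wz":0.522,"hand":1}]' | grep t:
python3 -m pendant '[{"tx":-0.084,"ty":0.864,"tz":0.057,"wx":0,"wy":0,"wz":0.522,"hand":1},{"tx":-0.084,"ty":0.864,"tz":0.057,"wx":0,"wy":0,"wz":0.522,"hand":1},{"tx":-0.084,"ty":0.864,"tz":0.057,"wx":0,"wy":0,"wz":0.522,"hand":1}]' | grep t:
python3 -m pendant '[{"tx":0.27,"ty":0.825,"tz":0.057,"wx":0,"wy":0,"wz":0.522,"hand":1},{"tx":0.27,"ty":0.825,"tz":0.057,"wx":0,"wy":0,"wz":0.522,"hand":1},{"tx":0.27,"ty":0.825,"tz":0.057,"wx":0,"wy":0,"wz":0.522,"hand":1}]' | grep t:
python3 -m pendant '[{"tx":0.575,"ty":0.65,"tz":0.057,"wx":0,"wy":0,"wz":0.522,"hand":1},{"tx":0.575,"ty":0.65,"tz":0.057,"wx":0,"wy":0,"wz":0.522,"hand":1},{"tx":0.575,"ty":0.65,"tz":0.057,"wx":0,"wy":0,"wz":0.522,"hand":1},{"tx":0.575,"ty":0.65,"tz":0.057,"wx":0,"wy":0,"wz":0.522,"hand":1},{"tx":0.575,"ty":0.65,"tz":0.057,"wx":0,"wy":0,"wz":0.522,"hand":1}]'
python3 - <<'E'
from h import *
plan('P',.035,0,.064)
E
```

```text
t: 15.22
eef_rot: [0.0, 0.987, 0.159, -0.001]
t: 15.6
eef_rot: [-0.0, 0.999, -0.044, -0.001]
t: 15.98
eef_rot: [-0.0, 0.969, -0.246, -0.001]
t: 16.6
tcp_pos: [0.536, -0.2774, 0.1526]
eef_rot: [-0.0, 0.901, -0.435, -0.0]
contact_force: [-0.1, 0.8, -0.8]
width: 0.0374
finger_force: 30.0
P (0.035, 0, 0.064) t [0.015 0.002 0.818] w [-0.     0.001  0.006]
```

```bash
python3 -m pendant '[{"tx":0.01,"ty":0,"tz":0.3,"wx":0,"wy":0,"wz":0,"hand":1},{"tx":0.01,"ty":0,"tz":0.55,"wx":0,"wy":0,"wz":0,"hand":1},{"tx":0.01,"ty":0,"tz":0.75,"wx":0,"wy":0,"wz":0,"hand":1},{"tx":0.01,"ty":0,"tz":0.82,"wx":0,"wy":0,"wz":0,"hand":1},{"tx":0.01,"ty":0,"tz":0.82,"wx":0,"wy":0,"wz":0,"hand":1}]'
python3 -m pendant '[{"tx":0,"ty":0,"tz":0,"wx":0,"wy":0,"wz":0,"hand":0.42},{"tx":0,"ty":0,"tz":0,"wx":0,"wy":0,"wz":0,"hand":0.42},{"tx":0,"ty":0,"tz":0,"wx":0,"wy":0,"wz":0,"hand":0.42},{"tx":0,"ty":0,"tz":-0.3,"wx":0,"wy":0,"wz":0,"hand":0.42},{"tx":0,"ty":0,"tz":-0.6,"wx":0,"wy":0,"wz":0,"hand":0.42},{"tx":0,"ty":0,"tz":-0.8,"wx":0,"wy":0,"wz":0,"hand":0.42},{"tx":0,"ty":0,"tz":-0.8,"wx":0,"wy":0,"wz":0,"hand":0.3}]'
python3 - <<'E'
from h import *
legs('R',-.043,-.001,.225,4)
p,d=capture('scene'); cv2.imwrite('pics/g6.png',cv2.resize(p[160:280,240:360,::-1],None,fx=4,fy=4))
E
```

```text
t: 17.23
tcp_pos: [0.5369, -0.2802, 0.0299]
eef_rot: [-0.0, 0.9, -0.436, -0.0]
contact_force: [-0.3, -0.5, -1.8]
width: 0.037
finger_force: 30.0
t: 18.1
tcp_pos: [0.5386, -0.2826, 0.1531]
eef_rot: [0.001, 0.9, -0.437, 0.003]
contact_force: [-1.3, -0.1, 0.0]
width: 0.0612
finger_force: 0.0
leg 1 t [-0.656 -0.486 -0.067] w [ 0.001 -0.002 -0.522]
leg 2 t [-0.408 -0.707 -0.065] w [ 0.001 -0.002 -0.522]
leg 3 t [-0.092 -0.811 -0.064] w [ 0.001 -0.002 -0.522]
leg 4 t [ 0.239 -0.781 -0.063] w [ 0.001 -0.002 -0.522]
```

View pics/g6.png

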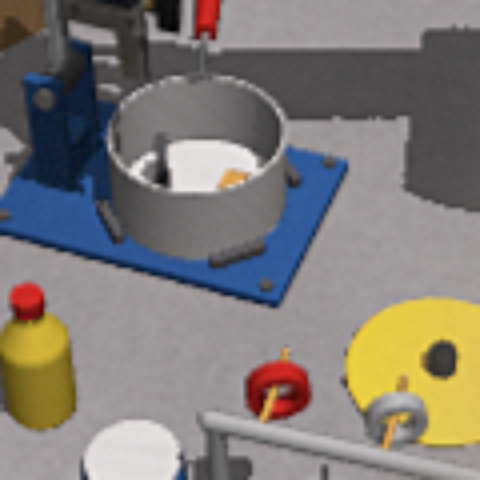

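The eyebolt stands in the tin at (160,160) with the coupling beside it. Link next.

```bash
python3 -m pendant '[{"tx":-0.656,"ty":-0.486,"tz":-0.066,"wx":0,"wy":0,"wz":-0.522,"hand":0.3},{"tx":-0.656,"ty":-0.486,"tz":-0.066,"wx":0,"wy":0,"wz":-0.522,"hand":0.3},{"tx":-0.656,"ty":-0.486,"tz":-0.066,"wx":0,"wy":0,"wz":-0.522,"hand":0.3}]' | grep t:
python3 -m pendant '[{"tx":-0.41,"ty":-0.707,"tz":-0.066,"wx":0,"wy":0,"wz":-0.522,"hand":0.3},{"tx":-0.41,"ty":-0.707,"tz":-0.066,"wx":0,"wy":0,"wz":-0.522,"hand":0.3},{"tx":-0.41,"ty":-0.707,"tz":-0.066,"wx":0,"wy":0,"wz":-0.522,"hand":0.3}]' | grep t:
python3 -m pendant '[{"tx":-0.09,"ty":-0.81,"tz":-0.066,"wx":0,"wy":0,"wz":-0.522,"hand":0.3},{"tx":-0.09,"ty":-0.81,"tz":-0.066,"wx":0,"wy":0,"wz":-0.522,"hand":0.3},{"tx":-0.09,"ty":-0.81,"tz":-0.066,"wx":0,"wy":0,"wz":-0.522,"hand":0.3}]' | grep t:
python3 -m pendant '[{"tx":0.24,"ty":-0.78,"tz":-0.066,"wx":0,"wy":0,"wz":-0.522,"hand":0.3},{"tx":0.24,"ty":-0.78,"tz":-0.066,"wx":0,"wy":0,"wz":-0.522,"hand":0.3},{"tx":0.24,"ty":-0.78,"tz":-0.066,"wx":0,"wy":0,"wz":-0.522,"hand":0.3},{"tx":0.24,"ty":-0.78,"tz":-0.066,"wx":0,"wy":0,"wz":-0.522,"hand":0.3},{"tx":0.24,"ty":-0.78,"tz":-0.066,"wx":0,"wy":0,"wz":-0.522,"hand":0.3}]'
python3 - <<'E'
from h import *
plan('R',-.043,-.001,.157)
E
```

```text
t: 18.52
eef_rot: [-0.001, 0.97, -0.241, -0.002]
t: 18.9
eef_rot: [-0.0, 0.999, -0.039, -0.001]
t: 19.27
eef_rot: [-0.0, 0.986, 0.165, -0.001]
t: 19.9
tcp_pos: [0.5229, 0.2062, 0.1886]
eef_rot: [0.0, 0.934, 0.358, -0.001]
contact_force: [0.1, -0.4, 0.4]
width: 0.0644
finger_force: 0.0
R (-0.043, -0.001, 0.157) t [0.01  0.    0.437] w [-0.     0.002 -0.006]
```

```bash
python3 -m pendant '[{"tx":0.01,"ty":0,"tz":0.2,"wx":0,"wy":0,"wz":0,"hand":0.3},{"tx":0.01,"ty":0,"tz":0.437,"wx":0,"wy":0,"wz":0,"hand":0.3},{"tx":0.01,"ty":0,"tz":0.437,"wx":0,"wy":0,"wz":0,"hand":0.3},{"tx":0.01,"ty":0,"tz":0.437,"wx":0,"wy":0,"wz":0,"hand":1},{"tx":0.01,"ty":0,"tz":0.437,"wx":0,"wy":0,"wz":0,"hand":1},{"tx":0.01,"ty":0,"tz":0.437,"wx":0,"wy":0,"wz":0,"hand":1},{"tx":0.01,"ty":0,"tz":0.437,"wx":0,"wy":0,"wz":0,"hand":1},{"tx":0.01,"ty":0,"tz":0.437,"wx":0,"wy":0,"wz":0,"hand":1}]' 30
python3 -m pendant '[{"tx":0,"ty":0,"tz":-0.107,"wx":0,"wy":0,"wz":0,"hand":1},{"tx":0,"ty":0,"tz":-0.107,"wx":0,"wy":0,"wz":0,"hand":1},{"tx":0,"ty":0,"tz":-0.107,"wx":0,"wy":0,"wz":0,"hand":1},{"tx":-0.15,"ty":0,"tz":-0.107,"wx":0,"wy":0,"wz":0,"hand":1},{"tx":-0.3,"ty":0,"tz":-0.107,"wx":0,"wy":0,"wz":0,"hand":1},{"tx":-0.45,"ty":0,"tz":-0.107,"wx":0,"wy":0,"wz":0,"hand":1},{"tx":-0.45,"ty":0,"tz":-0.4,"wx":0,"wy":0,"wz":0,"hand":1},{"tx":-0.45,"ty":0,"tz":-0.4,"wx":0,"wy":0,"wz":0,"hand":1}]'
python3 - <<'E'
from h import *
legs('P',-.005,0,.19,4)
E
```

```text
t: 20.9
tcp_pos: [0.5243, 0.2095, 0.125]
eef_rot: [0.0, 0.933, 0.36, 0.001]
contact_force: [-1.2, -1.1, 5.6]
width: 0.0364
finger_force: 30.0
t: 21.9
tcp_pos: [0.4757, 0.1643, 0.1867]
eef_rot: [0.001, 0.933, 0.36, 0.003]
contact_force: [0.2, 0.6, -0.2]
width: 0.0369
finger_force: 30.0
leg 1 t [-0.416  0.55   0.051] w [-0.    -0.002  0.522]
leg 2 t [-0.162  0.67   0.052] w [-0.    -0.002  0.522]
leg 3 t [0.118 0.679 0.052] w [-0.    -0.002  0.522]
leg 4 t [0.379 0.576 0.052] w [-0.    -0.002  0.522]
```

```bash
python3 -m pendant '[{"tx":-0.416,"ty":0.55,"tz":0.05,"wx":0,"wy":0,"wz":0.522,"hand":1},{"tx":-0.416,"ty":0.55,"tz":0.05,"wx":0,"wy":0,"wz":0.522,"hand":1},{"tx":-0.416,"ty":0.55,"tz":0.05,"wx":0,"wy":0,"wz":0.522,"hand":1}]' | grep t:
python3 -m pendant '[{"tx":-0.162,"ty":0.67,"tz":0.05,"wx":0,"wy":0,"wz":0.522,"hand":1},{"tx":-0.162,"ty":0.67,"tz":0.05,"wx":0,"wy":0,"wz":0.522,"hand":1},{"tx":-0.162,"ty":0.67,"tz":0.05,"wx":0,"wy":0,"wz":0.522,"hand":1}]' | grep t:
python3 -m pendant '[{"tx":0.118,"ty":0.68,"tz":0.05,"wx":0,"wy":0,"wz":0.522,"hand":1},{"tx":0.118,"ty":0.68,"tz":0.05,"wx":0,"wy":0,"wz":0.522,"hand":1},{"tx":0.118,"ty":0.68,"tz":0.05,"wx":0,"wy":0,"wz":0.522,"hand":1}]' | grep t:
python3 -m pendant '[{"tx":0.38,"ty":0.576,"tz":0.05,"wx":0,"wy":0,"wz":0.522,"hand":1},{"tx":0.38,"ty":0.576,"tz":0.05,"wx":0,"wy":0,"wz":0.522,"hand":1},{"tx":0.38,"ty":0.576,"tz":0.05,"wx":0,"wy":0,"wz":0.522,"hand":1},{"tx":0.38,"ty":0.576,"tz":0.05,"wx":0,"wy":0,"wz":0.522,"hand":1},{"tx":0.38,"ty":0.576,"tz":0.05,"wx":0,"wy":0,"wz":0.522,"hand":1}]'
python3 - <<'E'
from h import *
plan('P',-.005,0,.06)
p,d=capture('top');W=cloud('top',d); o,A=ST['P']
cv2.imwrite('pics/t7.png',cv2.resize(p[150:270,320:440,::-1],None,fx=4,fy=4))
p,d=capture('scene')
cv2.imwrite('pics/s7.png',cv2.resize(p[160:280,240:360,::-1],None,fx=4,fy=4))
cv2.imwrite('pics/b7.png',np.hstack([cv2.imread('pics/t7.png')[:,:390],cv2.imread('pics/s7.png')[:,:390]]))
E
```

```text
t: 22.28
eef_rot: [-0.0, 0.987, 0.16, -0.001]
t: 22.65
eef_rot: [-0.0, 0.999, -0.043, -0.001]
t: 23.02
eef_rot: [-0.0, 0.97, -0.245, -0.001]
t: 23.65
tcp_pos: [0.5107, -0.2461, 0.1537]
eef_rot: [-0.0, 0.901, -0.435, -0.0]
contact_force: [-0.2, -0.8, -0.9]
width: 0.0367
finger_force: 30.0
P (-0.005, 0, 0.06) t [ 0.017 -0.001  0.851] w [-0.     0.001  0.006]
```

View pics/b7.png

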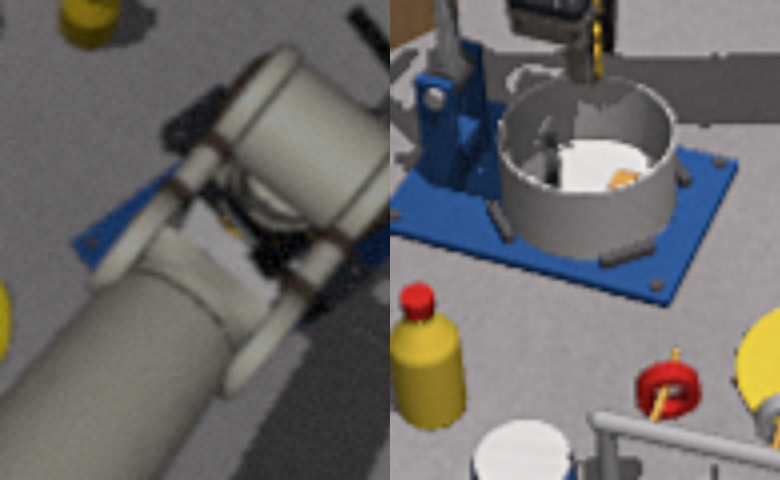

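```bash
python3 -m pendant '[{"tx":0.015,"ty":0,"tz":0.3,"wx":0,"wy":0,"wz":0,"hand":1},{"tx":0.015,"ty":0,"tz":0.55,"wx":0,"wy":0,"wz":0,"hand":1},{"tx":0.015,"ty":0,"tz":0.75,"wx":0,"wy":0,"wz":0,"hand":1},{"tx":0.015,"ty":0,"tz":0.9,"wx":0,"wy":0,"wz":0,"hand":1},{"tx":0.015,"ty":0,"tz":0.9,"wx":0,"wy":0,"wz":0,"hand":1}]'
python3 -m pendant '[{"tx":0,"ty":0,"tz":0,"wx":0,"wy":0,"wz":0,"hand":0.42},{"tx":0,"ty":0,"tz":0,"wx":0,"wy":0,"wz":0,"hand":0.42},{"tx":0,"ty":0,"tz":0,"wx":0,"wy":0,"wz":0,"hand":0.42},{"tx":0,"ty":0,"tz":-0.3,"wx":0,"wy":0,"wz":0,"hand":0.42},{"tx":0,"ty":0,"tz":-0.6,"wx":0,"wy":0,"wz":0,"hand":0.42},{"tx":0,"ty":0,"tz":-0.88,"wx":0,"wy":0,"wz":0,"hand":0.42},{"tx":0,"ty":0,"tz":-0.88,"wx":0,"wy":0,"wz":0,"hand":0.3}]'
python3 - <<'E'
from h import *
legs('R',-.043,-.085,.225,4)
E
```

```text
t: 24.38
tcp_pos: [0.5104, -0.2482, 0.017]
eef_rot: [-0.001, 0.9, -0.436, -0.002]
contact_force: [0.4, 0.0, -0.6]
width: 0.0366
finger_force: 30.0
t: 25.25
tcp_pos: [0.5143, -0.2518, 0.1557]
eef_rot: [0.001, 0.9, -0.437, 0.005]
contact_force: [0.2, -0.2, -0.4]
width: 0.0613
finger_force: 0.0
leg 1 t [-0.451 -0.496 -0.062] w [ 0.002 -0.003 -0.522]
leg 2 t [-0.216 -0.635 -0.06 ] w [ 0.002 -0.003 -0.522]
leg 3 t [ 0.055 -0.668 -0.059] w [ 0.002 -0.003 -0.522]
leg 4 t [ 0.317 -0.591 -0.059] w [ 0.002 -0.003 -0.522]
```

```bash
python3 -m pendant '[{"tx":-0.45,"ty":-0.496,"tz":-0.06,"wx":0,"wy":0,"wz":-0.522,"hand":0.3},{"tx":-0.45,"ty":-0.496,"tz":-0.06,"wx":0,"wy":0,"wz":-0.522,"hand":0.3},{"tx":-0.45,"ty":-0.496,"tz":-0.06,"wx":0,"wy":0,"wz":-0.522,"hand":0.3}]' | grep t:
python3 -m pendant '[{"tx":-0.216,"ty":-0.635,"tz":-0.06,"wx":0,"wy":0,"wz":-0.522,"hand":0.3},{"tx":-0.216,"ty":-0.635,"tz":-0.06,"wx":0,"wy":0,"wz":-0.522,"hand":0.3},{"tx":-0.216,"ty":-0.635,"tz":-0.06,"wx":0,"wy":0,"wz":-0.522,"hand":0.3}]' | grep t:
python3 -m pendant '[{"tx":0.055,"ty":-0.668,"tz":-0.06,"wx":0,"wy":0,"wz":-0.522,"hand":0.3},{"tx":0.055,"ty":-0.668,"tz":-0.06,"wx":0,"wy":0,"wz":-0.522,"hand":0.3},{"tx":0.055,"ty":-0.668,"tz":-0.06,"wx":0,"wy":0,"wz":-0.522,"hand":0.3}]' | grep t:
python3 -m pendant '[{"tx":0.32,"ty":-0.59,"tz":-0.06,"wx":0,"wy":0,"wz":-0.522,"hand":0.3},{"tx":0.32,"ty":-0.59,"tz":-0.06,"wx":0,"wy":0,"wz":-0.522,"hand":0.3},{"tx":0.32,"ty":-0.59,"tz":-0.06,"wx":0,"wy":0,"wz":-0.522,"hand":0.3},{"tx":0.32,"ty":-0.59,"tz":-0.06,"wx":0,"wy":0,"wz":-0.522,"hand":0.3},{"tx":0.32,"ty":-0.59,"tz":-0.06,"wx":0,"wy":0,"wz":-0.522,"hand":0.3}]'
python3 - <<'E'
from h import *
plan('R',-.043,-.085,.16)
E
```

```text
t: 25.62
eef_rot: [-0.0, 0.97, -0.242, -0.001]
t: 26.0
eef_rot: [-0.0, 0.999, -0.04, -0.0]
t: 26.38
eef_rot: [0.0, 0.987, 0.163, -0.0]
t: 27.0
tcp_pos: [0.5786, 0.1448, 0.1863]
eef_rot: [0.0, 0.934, 0.358, -0.0]
contact_force: [0.3, -0.2, 0.5]
width: 0.0644
finger_force: 0.0
R (-0.043, -0.085, 0.16) t [0.01  0.008 0.402] w [-0.     0.001 -0.005]
```

```bash
python3 -m pendant '[{"tx":0.01,"ty":0.008,"tz":0.2,"wx":0,"wy":0,"wz":0,"hand":0.3},{"tx":0.01,"ty":0.008,"tz":0.4,"wx":0,"wy":0,"wz":0,"hand":0.3},{"tx":0.01,"ty":0.008,"tz":0.4,"wx":0,"wy":0,"wz":0,"hand":0.3},{"tx":0.01,"ty":0.008,"tz":0.4,"wx":0,"wy":0,"wz":0,"hand":1},{"tx":0.01,"ty":0.008,"tz":0.4,"wx":0,"wy":0,"wz":0,"hand":1},{"tx":0.01,"ty":0.008,"tz":0.4,"wx":0,"wy":0,"wz":0,"hand":1},{"tx":0.01,"ty":0.008,"tz":0.4,"wx":0,"wy":0,"wz":0,"hand":1},{"tx":0.01,"ty":0.008,"tz":0.4,"wx":0,"wy":0,"wz":0,"hand":1}]' 30
python3 -m pendant '[{"tx":0,"ty":0,"tz":-0.107,"wx":0,"wy":0,"wz":0,"hand":1},{"tx":0,"ty":0,"tz":-0.107,"wx":0,"wy":0,"wz":0,"hand":1},{"tx":0,"ty":0,"tz":-0.107,"wx":0,"wy":0,"wz":0,"hand":1},{"tx":-0.15,"ty":0,"tz":-0.107,"wx":0,"wy":0,"wz":0,"hand":1},{"tx":-0.3,"ty":0,"tz":-0.107,"wx":0,"wy":0,"wz":0,"hand":1},{"tx":-0.45,"ty":0,"tz":-0.107,"wx":0,"wy":0,"wz":0,"hand":1},{"tx":-0.45,"ty":0,"tz":-0.4,"wx":0,"wy":0,"wz":0,"hand":1},{"tx":-0.45,"ty":0,"tz":-0.4,"wx":0,"wy":0,"wz":0,"hand":1}]'
python3 - <<'E'
from h import *
legs('P',-.02,0,.19,4)
p,d=capture('top');cv2.imwrite('pics/t8.png',cv2.resize(p[160:260,320:440,::-1],None,fx=5,fy=5))
E
```

```text
t: 28.0
tcp_pos: [0.582, 0.1468, 0.1283]
eef_rot: [0.001, 0.933, 0.36, 0.002]
contact_force: [0.4, -1.6, 6.3]
width: 0.0429
finger_force: 30.0
t: 29.0
tcp_pos: [0.5326, 0.1015, 0.1898]
eef_rot: [0.001, 0.933, 0.36, 0.003]
contact_force: [0.4, 0.5, -2.1]
width: 0.0425
finger_force: 30.0
leg 1 t [-0.414  0.384  0.056] w [-0.    -0.002  0.522]
leg 2 t [-0.227  0.517  0.057] w [-0.    -0.002  0.522]
leg 3 t [-0.002  0.565  0.057] w [-0.    -0.002  0.522]
leg 4 t [0.223 0.519 0.057] w [-0.    -0.002  0.522]
```

View pics/t8.png

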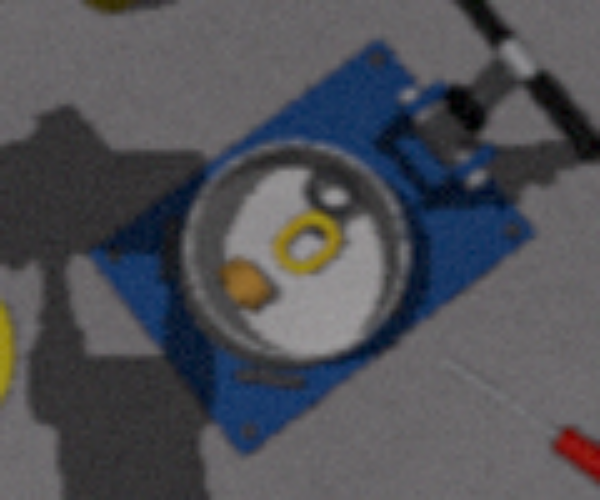

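Top view: coupling (247,283), link (307,241) and eyebolt (332,190) are in the tin. The right/lower side is free, so the collar goes there.

```bash
python3 -m pendant '[{"tx":-0.414,"ty":0.384,"tz":0.055,"wx":0,"wy":0,"wz":0.522,"hand":1},{"tx":-0.414,"ty":0.384,"tz":0.055,"wx":0,"wy":0,"wz":0.522,"hand":1},{"tx":-0.414,"ty":0.384,"tz":0.055,"wx":0,"wy":0,"wz":0.522,"hand":1}]' | grep t:
python3 -m pendant '[{"tx":-0.227,"ty":0.517,"tz":0.055,"wx":0,"wy":0,"wz":0.522,"hand":1},{"tx":-0.227,"ty":0.517,"tz":0.055,"wx":0,"wy":0,"wz":0.522,"hand":1},{"tx":-0.227,"ty":0.517,"tz":0.055,"wx":0,"wy":0,"wz":0.522,"hand":1}]' | grep t:
python3 -m pendant '[{"tx":0,"ty":0.565,"tz":0.055,"wx":0,"wy":0,"wz":0.522,"hand":1},{"tx":0,"ty":0.565,"tz":0.055,"wx":0,"wy":0,"wz":0.522,"hand":1},{"tx":0,"ty":0.565,"tz":0.055,"wx":0,"wy":0,"wz":0.522,"hand":1}]' | grep t:
python3 -m pendant '[{"tx":0.36,"ty":0.64,"tz":0.055,"wx":0,"wy":0,"wz":0.522,"hand":1},{"tx":0.36,"ty":0.64,"tz":0.055,"wx":0,"wy":0,"wz":0.522,"hand":1},{"tx":0.36,"ty":0.64,"tz":0.055,"wx":0,"wy":0,"wz":0.522,"hand":1},{"tx":0.36,"ty":0.64,"tz":0.055,"wx":0,"wy":0,"wz":0.522,"hand":1},{"tx":0.36,"ty":0.64,"tz":0.055,"wx":0,"wy":0,"wz":0.522,"hand":1}]'
python3 - <<'E'
from h import *
plan('P',.002,-.018,.053)
E
```

```text
t: 29.42
eef_rot: [-0.001, 0.987, 0.161, -0.002]
t: 29.8
eef_rot: [-0.001, 0.999, -0.042, -0.001]
t: 30.18
eef_rot: [-0.001, 0.97, -0.244, -0.001]
t: 30.8
tcp_pos: [0.5114, -0.2597, 0.1537]
eef_rot: [-0.0, 0.901, -0.435, -0.0]
contact_force: [0.1, 0.3, -0.6]
width: 0.0427
finger_force: 30.0
P (0.002, -0.018, 0.053) t [-0.011  0.066  0.898] w [-0.     0.001  0.006]
```

Then the return towards the roller (rack y = -170).

```bash
python3 -m pendant '[{"tx":-0.01,"ty":0.066,"tz":0.3,"wx":0,"wy":0,"wz":0,"hand":1},{"tx":-0.01,"ty":0.066,"tz":0.55,"wx":0,"wy":0,"wz":0,"hand":1},{"tx":-0.01,"ty":0.066,"tz":0.75,"wx":0,"wy":0,"wz":0,"hand":1},{"tx":-0.01,"ty":0.066,"tz":0.89,"wx":0,"wy":0,"wz":0,"hand":1},{"tx":-0.01,"ty":0.066,"tz":0.89,"wx":0,"wy":0,"wz":0,"hand":1}]'
python3 -m pendant '[{"tx":0,"ty":0,"tz":0,"wx":0,"wy":0,"wz":0,"hand":0.4},{"tx":0,"ty":0,"tz":0,"wx":0,"wy":0,"wz":0,"hand":0.4},{"tx":0,"ty":0,"tz":0,"wx":0,"wy":0,"wz":0,"hand":0.4},{"tx":0,"ty":0,"tz":-0.3,"wx":0,"wy":0,"wz":0,"hand":0.4},{"tx":0,"ty":0,"tz":-0.6,"wx":0,"wy":0,"wz":0,"hand":0.4},{"tx":0,"ty":0,"tz":-0.87,"wx":0,"wy":0,"wz":0,"hand":0.4},{"tx":0,"ty":0,"tz":-0.87,"wx":0,"wy":0,"wz":0,"hand":0.3}]'
python3 - <<'E'
from h import *
legs('R',-.043,-.17,.225,3)
p,d=capture('scene');cv2.imwrite('pics/s9.png',cv2.resize(p[160:280,240:360,::-1],None,fx=4,fy=4))
E
```

```text
t: 31.42
tcp_pos: [0.5011, -0.2644, 0.0186]
eef_rot: [-0.001, 0.9, -0.435, -0.002]
contact_force: [-0.0, 0.1, -2.0]
width: 0.0421
finger_force: 30.0
t: 32.3
tcp_pos: [0.5047, -0.2687, 0.1556]
eef_rot: [0.001, 0.9, -0.436, 0.005]
contact_force: [0.2, -0.6, -0.2]
width: 0.0631
finger_force: 0.0
leg 1 t [-0.429 -0.714 -0.081] w [ 0.003 -0.004 -0.696]
leg 2 t [ 0.005 -0.833 -0.079] w [ 0.003 -0.004 -0.696]
leg 3 t [ 0.437 -0.71  -0.078] w [ 0.003 -0.004 -0.696]
```

```bash
python3 -m pendant '[{"tx":-0.429,"ty":-0.714,"tz":-0.08,"wx":0,"wy":0,"wz":-0.696,"hand":0.3},{"tx":-0.429,"ty":-0.714,"tz":-0.08,"wx":0,"wy":0,"wz":-0.696,"hand":0.3},{"tx":-0.429,"ty":-0.714,"tz":-0.08,"wx":0,"wy":0,"wz":-0.696,"hand":0.3},{"tx":-0.429,"ty":-0.714,"tz":-0.08,"wx":0,"wy":0,"wz":-0.696,"hand":0.3}]' | grep t:
python3 -m pendant '[{"tx":0,"ty":-0.833,"tz":-0.08,"wx":0,"wy":0,"wz":-0.696,"hand":0.3},{"tx":0,"ty":-0.833,"tz":-0.08,"wx":0,"wy":0,"wz":-0.696,"hand":0.3},{"tx":0,"ty":-0.833,"tz":-0.08,"wx":0,"wy":0,"wz":-0.696,"hand":0.3},{"tx":0,"ty":-0.833,"tz":-0.08,"wx":0,"wy":0,"wz":-0.696,"hand":0.3}]' | grep t:
python3 -m pendant '[{"tx":0.437,"ty":-0.71,"tz":-0.08,"wx":0,"wy":0,"wz":-0.696,"hand":0.3},{"tx":0.437,"ty":-0.71,"tz":-0.08,"wx":0,"wy":0,"wz":-0.696,"hand":0.3},{"tx":0.437,"ty":-0.71,"tz":-0.08,"wx":0,"wy":0,"wz":-0.696,"hand":0.3},{"tx":0.437,"ty":-0.71,"tz":-0.08,"wx":0,"wy":0,"wz":-0.696,"hand":0.3},{"tx":0.437,"ty":-0.71,"tz":-0.08,"wx":0,"wy":0,"wz":-0.696,"hand":0.3}]'
python3 - <<'E'
from h import *
plan('R',-.043,-.17,.16)
p,d=capture('top');cv2.imwrite('pics/t9.png',cv2.resize(p[100:260,220:440,::-1],None,fx=3.5,fy=3.5))
E
```

```text
t: 32.85
eef_rot: [-0.0, 0.984, -0.178, -0.001]
t: 33.35
eef_rot: [-0.0, 0.996, 0.092, -0.001]
t: 33.98
tcp_pos: [0.6341, 0.0826, 0.1862]
eef_rot: [-0.0, 0.934, 0.357, -0.0]
contact_force: [0.5, -0.6, 1.0]
width: 0.0643
finger_force: 0.0
R (-0.043, -0.17, 0.16) t [0.014 0.018 0.401] w [-0.001  0.001 -0.009]
```

View pics/t9.png

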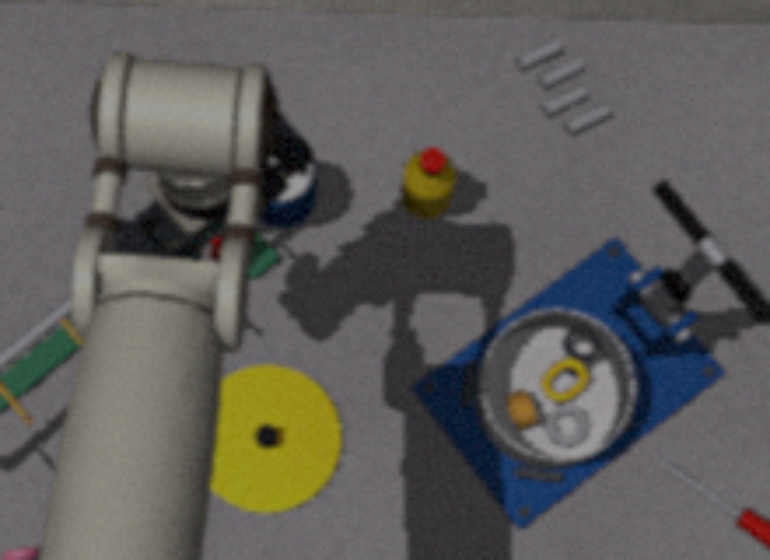

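```bash
python3 -m pendant '[{"tx":0.014,"ty":0.018,"tz":0.2,"wx":0,"wy":0,"wz":0,"hand":0.3},{"tx":0.014,"ty":0.018,"tz":0.4,"wx":0,"wy":0,"wz":0,"hand":0.3},{"tx":0.014,"ty":0.018,"tz":0.4,"wx":0,"wy":0,"wz":0,"hand":0.3},{"tx":0.014,"ty":0.018,"tz":0.4,"wx":0,"wy":0,"wz":0,"hand":1},{"tx":0.014,"ty":0.018,"tz":0.4,"wx":0,"wy":0,"wz":0,"hand":1},{"tx":0.014,"ty":0.018,"tz":0.4,"wx":0,"wy":0,"wz":0,"hand":1},{"tx":0.014,"ty":0.018,"tz":0.4,"wx":0,"wy":0,"wz":0,"hand":1},{"tx":0.014,"ty":0.018,"tz":0.4,"wx":0,"wy":0,"wz":0,"hand":1}]' 30
python3 -m pendant '[{"tx":0,"ty":0,"tz":-0.107,"wx":0,"wy":0,"wz":0,"hand":1},{"tx":0,"ty":0,"tz":-0.107,"wx":0,"wy":0,"wz":0,"hand":1},{"tx":0,"ty":0,"tz":-0.107,"wx":0,"wy":0,"wz":0,"hand":1},{"tx":-0.15,"ty":0,"tz":-0.107,"wx":0,"wy":0,"wz":0,"hand":1},{"tx":-0.3,"ty":0,"tz":-0.107,"wx":0,"wy":0,"wz":0,"hand":1},{"tx":-0.45,"ty":0,"tz":-0.107,"wx":0,"wy":0,"wz":0,"hand":1},{"tx":-0.45,"ty":0,"tz":-0.4,"wx":0,"wy":0,"wz":0,"hand":1},{"tx":-0.45,"ty":0,"tz":-0.4,"wx":0,"wy":0,"wz":0,"hand":1}]'
python3 - <<'E'
from h import *
legs('P',0,.016,.19,3)
E
```

```text
t: 35.02
tcp_pos: [0.639, 0.0833, 0.1285]
eef_rot: [0.001, 0.933, 0.36, 0.001]
contact_force: [0.6, -1.3, 5.5]
width: 0.0454
finger_force: 30.0
t: 36.02
tcp_pos: [0.5899, 0.0379, 0.1901]
eef_rot: [0.002, 0.933, 0.36, 0.003]
contact_force: [-0.1, -0.2, 0.3]
width: 0.0455
finger_force: 30.0
leg 1 t [-0.519  0.368  0.075] w [ 0.    -0.003  0.696]
leg 2 t [-0.252  0.585  0.076] w [ 0.    -0.003  0.696]
leg 3 t [0.089 0.63  0.076] w [ 0.    -0.003  0.696]
```

```bash
python3 -m pendant '[{"tx":-0.519,"ty":0.368,"tz":0.075,"wx":0,"wy":0,"wz":0.696,"hand":1},{"tx":-0.519,"ty":0.368,"tz":0.075,"wx":0,"wy":0,"wz":0.696,"hand":1},{"tx":-0.519,"ty":0.368,"tz":0.075,"wx":0,"wy":0,"wz":0.696,"hand":1},{"tx":-0.519,"ty":0.368,"tz":0.075,"wx":0,"wy":0,"wz":0.696,"hand":1}]' | grep t:
python3 -m pendant '[{"tx":-0.252,"ty":0.585,"tz":0.075,"wx":0,"wy":0,"wz":0.696,"hand":1},{"tx":-0.252,"ty":0.585,"tz":0.075,"wx":0,"wy":0,"wz":0.696,"hand":1},{"tx":-0.252,"ty":0.585,"tz":0.075,"wx":0,"wy":0,"wz":0.696,"hand":1},{"tx":-0.252,"ty":0.585,"tz":0.075,"wx":0,"wy":0,"wz":0.696,"hand":1}]' | grep t:
python3 -m pendant '[{"tx":0.1,"ty":0.63,"tz":0.075,"wx":0,"wy":0,"wz":0.696,"hand":1},{"tx":0.1,"ty":0.63,"tz":0.075,"wx":0,"wy":0,"wz":0.696,"hand":1},{"tx":0.1,"ty":0.63,"tz":0.075,"wx":0,"wy":0,"wz":0.696,"hand":1},{"tx":0.1,"ty":0.63,"tz":0.075,"wx":0,"wy":0,"wz":0.696,"hand":1},{"tx":0.1,"ty":0.63,"tz":0.075,"wx":0,"wy":0,"wz":0.696,"hand":1}]'
python3 - <<'E'
from h import *
plan('P',0,.016,.054)
E
```

```text
t: 36.52
eef_rot: [-0.0, 0.995, 0.095, -0.001]
t: 37.02
eef_rot: [-0.0, 0.985, -0.175, -0.001]
t: 37.65
tcp_pos: [0.528, -0.2412, 0.1529]
eef_rot: [-0.0, 0.901, -0.434, -0.0]
contact_force: [-1.3, 0.5, -1.4]
width: 0.0452
finger_force: 30.0
P (0, 0.016, 0.054) t [0.004 0.002 0.886] w [-0.     0.     0.009]
```

```bash
python3 -m pendant '[{"tx":0.004,"ty":0,"tz":0.3,"wx":0,"wy":0,"wz":0.01,"hand":1},{"tx":0.004,"ty":0,"tz":0.55,"wx":0,"wy":0,"wz":0.01,"hand":1},{"tx":0.004,"ty":0,"tz":0.75,"wx":0,"wy":0,"wz":0.01,"hand":1},{"tx":0.004,"ty":0,"tz":0.88,"wx":0,"wy":0,"wz":0.01,"hand":1},{"tx":0.004,"ty":0,"tz":0.88,"wx":0,"wy":0,"wz":0.01,"hand":1}]'
python3 -m pendant '[{"tx":0,"ty":0,"tz":0,"wx":0,"wy":0,"wz":0,"hand":0.4},{"tx":0,"ty":0,"tz":0,"wx":0,"wy":0,"wz":0,"hand":0.4},{"tx":0,"ty":0,"tz":0,"wx":0,"wy":0,"wz":0,"hand":0.4},{"tx":0,"ty":0,"tz":-0.3,"wx":0,"wy":0,"wz":0,"hand":0.4},{"tx":0,"ty":0,"tz":-0.6,"wx":0,"wy":0,"wz":0,"hand":0.4},{"tx":0,"ty":0,"tz":-0.87,"wx":0,"wy":0,"wz":0,"hand":0.4},{"tx":-0.3,"ty":-0.3,"tz":-0.87,"wx":0,"wy":0,"wz":0,"hand":0.4},{"tx":-0.6,"ty":-0.5,"tz":-0.87,"wx":0,"wy":0,"wz":0,"hand":0.4},{"tx":-0.9,"ty":-0.7,"tz":-0.87,"wx":0,"wy":0,"wz":0,"hand":0.4},{"tx":-0.9,"ty":-0.7,"tz":-0.87,"wx":0,"wy":0,"wz":0,"hand":0.4},{"tx":-0.9,"ty":-0.7,"tz":-0.87,"wx":0,"wy":0,"wz":0,"hand":0.4}]'
cat > lid.py <<'E'
from h import *
out=[]
for n in('scene','top'):
    p,d=capture(n);W=cloud(n,d); q=p.astype(int)
    s=silhouettes(n,'lid')
    if not s: print(n,'none'); continue
    m=s[0]['region'].astype(bool); Q=W[m]; zf=np.median(Q[:,2]); P=Q[abs(Q[:,2]-zf)<.006]
    k=Q[Q[:,2]>zf+.015]; print(n,s[0]['score'],'z',zf,'flange',np.median(P,0),cv2.minEnclosingCircle((P[:,:2]*1000).astype(np.float32)),'knob',len(k),k.mean(0) if len(k) else '',k[:,2].max() if len(k) else '')
    dark=(q.sum(2)<150)&m; print('  dark',W[dark].mean(0) if dark.any() else '',dark.sum())
E
python3 lid.py
python3 - <<'E'
from h import *
p,d=capture('top');cv2.imwrite('pics/t10.png',cv2.resize(p[100:280,240:440,::-1],None,fx=3,fy=3))
W=cloud('top',d);g=np.hypot(W[...,0]-.5155,W[...,1]+.2518)<.066; print('tin contents max z',np.nanmax(W[g][:,2]),np.percentile(W[g][:,2],99))
E
```

```text
t: 38.28
tcp_pos: [0.5273, -0.2415, 0.0197]
eef_rot: [-0.0, 0.898, -0.439, -0.001]
contact_force: [-0.8, 0.3, -0.8]
width: 0.0451
finger_force: 30.0
t: 39.65
tcp_pos: [0.5286, -0.0721, 0.1519]
eef_rot: [0.0, 0.898, -0.44, 0.001]
contact_force: [0.6, 0.3, -0.1]
width: 0.0555
finger_force: 0.0
scene 0.69 z nan flange [nan nan nan] ((0.0, 0.0), 0.0) knob 0  
  dark [0.47287598 0.04794556 0.0120782 ] 3
top 0.32 z nan flange [nan nan nan] ((0.0, 0.0), 0.0) knob 0  
  dark [nan nan nan] 188
tin contents max z 0.06995429474515535 0.062014627270127916
  return _methods._mean(a, axis=axis, dtype=dtype,
  ret = um.true_divide(
```

View pics/t10.png

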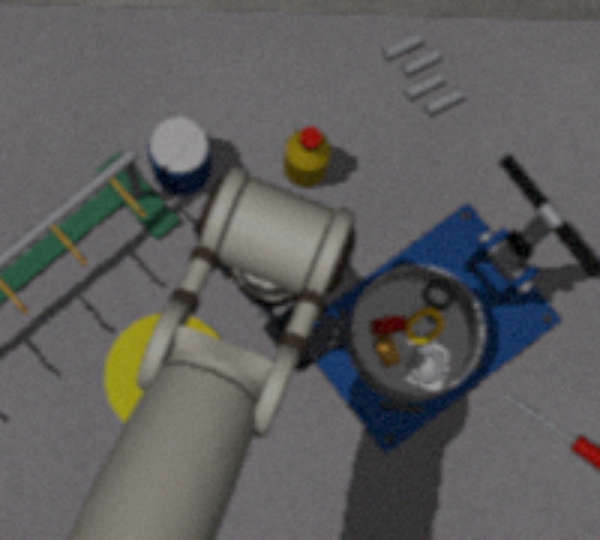

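All five spares are inside the tin (roller 388,325; link 425,325; eyebolt 437,292; coupling 387,350; collar 430,368). The lid is partly hidden under the arm.

```bash
cat > lid.py <<'E'
from h import *
for n in('scene','top'):
    p,d=capture(n);W=cloud(n,d); q=p.astype(int); z=W[...,2]
    m=(q[...,0]>q[...,2]*2)&(q[...,1]>q[...,2]*1.6)&(z<.02)&(z>-.01)&(np.hypot(W[...,0]-.45,W[...,1]-.02)<.16)
    l,lab,st,_=cv2.connectedComponentsWithStats(m.astype(np.uint8)); m=lab==1+np.argmax(st[1:,4])
    P=W[m]; c=cv2.minEnclosingCircle((P[:,:2]*1000).astype(np.float32)); 
    H=cv2.convexHull((P[:,:2]*1000).astype(np.float32))[:,0]; print(n,m.sum(),'z',np.median(P[:,2]),c,circ(H))
    g=(np.hypot(W[...,0]-c[0][0]/1000,W[...,1]-c[0][1]/1000)<.04)&(z>.02)&(z<.05)
    print('  knob',g.sum(),W[g].mean(0) if g.any() else '',np.percentile(z[g],95) if g.any() else '')
E
python3 lid.py
```

```text
scene 1228 z 0.008007703234517344 ((463.8619384765625, 44.45935821533203), 79.71249389648438) (array([462.89709845,  42.93700571]), np.float64(77.49110117321733))
  knob 46 [0.4660783  0.04536417 0.02880327] 0.033276048140731505
top 317 z 0.007049116482640163 ((471.5465393066406, 76.21260070800781), 68.05848693847656) (array([471.09812493,  58.2132577 ]), np.float64(62.976141765126016))
  knob 0
```

```bash
python3 -c "
from h import *
legs('L',-.2643,.1423,.12,2)"
```

```text
leg 1 t [-0.438 -0.067  0.218] w [ 0.     0.    -1.005]
leg 2 t [-0.261 -0.358  0.218] w [ 0.     0.    -1.005]
```

```bash
python3 -m pendant '[{"tx":-0.438,"ty":-0.067,"tz":0.218,"wx":0,"wy":0,"wz":-1,"hand":0.4},{"tx":-0.438,"ty":-0.067,"tz":0.218,"wx":0,"wy":0,"wz":-1,"hand":0.4},{"tx":-0.438,"ty":-0.067,"tz":0.218,"wx":0,"wy":0,"wz":-1,"hand":0.4},{"tx":-0.438,"ty":-0.067,"tz":0.218,"wx":0,"wy":0,"wz":-1,"hand":0.4},{"tx":-0.438,"ty":-0.067,"tz":0.218,"wx":0,"wy":0,"wz":-1,"hand":0.4}]' | grep t:
python3 -m pendant '[{"tx":-0.261,"ty":-0.358,"tz":0.218,"wx":0,"wy":0,"wz":-1,"hand":0.4},{"tx":-0.261,"ty":-0.358,"tz":0.218,"wx":0,"wy":0,"wz":-1,"hand":0.4},{"tx":-0.261,"ty":-0.358,"tz":0.218,"wx":0,"wy":0,"wz":-1,"hand":0.4},{"tx":-0.261,"ty":-0.358,"tz":0.218,"wx":0,"wy":0,"wz":-1,"hand":0.4},{"tx":-0.261,"ty":-0.358,"tz":0.218,"wx":0,"wy":0,"wz":-1,"hand":0.4},{"tx":-0.261,"ty":-0.358,"tz":0.218,"wx":0,"wy":0,"wz":-1,"hand":0.4}]'
python3 -c "
from h import *
plan('L',-.2643,.1423,.033)"; python3 lid.py
```

```text
t: 40.62
eef_rot: [0.0, 0.998, -0.063, -0.0]
t: 41.38
tcp_pos: [0.464, 0.0446, 0.0861]
eef_rot: [0.0, 0.947, 0.322, 0.0]
contact_force: [-0.3, -0.5, 0.7]
width: 0.0551
finger_force: 0.0
L (-0.2643, 0.1423, 0.033) t [-0.004  0.003  0.581] w [ 0.    -0.    -0.014]
scene 1218 z 0.007968165587389482 ((464.54315185546875, 44.42761993408203), 80.29676818847656) (array([463.52531483,  43.61238439]), np.float64(77.129954205366))
  knob 46 [0.4656063  0.04535497 0.02828316] 0.032673352666957665
top 277 z 0.006603112632337296 ((449.4618835449219, 0.12346935272216797), 63.27684020996094) (array([453.12290431,   7.5020471 ]), np.float64(49.16834476504681))
  knob 1 [0.45681825 0.03650105 0.02727843] 0.0272784299364653
```

```bash
python3 -m pendant '[{"tx":0,"ty":0,"tz":0.3,"wx":0,"wy":0,"wz":0,"hand":0.4},{"tx":0,"ty":0,"tz":0.5,"wx":0,"wy":0,"wz":0,"hand":0.4},{"tx":0,"ty":0,"tz":0.58,"wx":0,"wy":0,"wz":0,"hand":0.4},{"tx":0,"ty":0,"tz":0.58,"wx":0,"wy":0,"wz":0,"hand":0.4},{"tx":0,"ty":0,"tz":0.58,"wx":0,"wy":0,"wz":0,"hand":1},{"tx":0,"ty":0,"tz":0.58,"wx":0,"wy":0,"wz":0,"hand":1},{"tx":0,"ty":0,"tz":0.58,"wx":0,"wy":0,"wz":0,"hand":1},{"tx":0,"ty":0,"tz":0.58,"wx":0,"wy":0,"wz":0,"hand":1},{"tx":0,"ty":0,"tz":0.58,"wx":0,"wy":0,"wz":0,"hand":1}]' 10
python3 -m pendant '[{"tx":0,"ty":0,"tz":0,"wx":0,"wy":0,"wz":0,"hand":0.45},{"tx":0,"ty":0,"tz":0,"wx":0,"wy":0,"wz":0,"hand":0.45},{"tx":0,"ty":0,"tz":0,"wx":0,"wy":0,"wz":1,"hand":0.45},{"tx":0,"ty":0,"tz":0,"wx":0,"wy":0,"wz":1,"hand":0.45},{"tx":0,"ty":0,"tz":0,"wx":0,"wy":0,"wz":1,"hand":0.45},{"tx":0,"ty":0,"tz":0,"wx":0,"wy":0,"wz":1,"hand":0.45},{"tx":0,"ty":0,"tz":0,"wx":0,"wy":0,"wz":1,"hand":0.45}]' | grep cont
python3 -m pendant '[{"tx":0,"ty":0,"tz":0,"wx":0,"wy":0,"wz":1,"hand":0.45},{"tx":0,"ty":0,"tz":0,"wx":0,"wy":0,"wz":1,"hand":0.45},{"tx":0,"ty":0,"tz":0,"wx":0,"wy":0,"wz":1,"hand":0.45},{"tx":0,"ty":0,"tz":0,"wx":0,"wy":0,"wz":1,"hand":0.45},{"tx":0,"ty":0,"tz":0,"wx":0,"wy":0,"wz":1,"hand":0.45}]'
```

```text
t: 42.6
tcp_pos: [0.4646, 0.0446, -0.0003]
eef_rot: [0.0, 0.946, 0.324, 0.001]
contact_force: [-0.4, -1.1, 5.0]
width: 0.024
finger_force: 10.0
contact_force: [-0.7, 0.1, -0.7]
t: 44.1
tcp_pos: [0.4637, 0.0448, -0.0011]
eef_rot: [0.0, 0.898, -0.439, -0.0]
contact_force: [0.0, -0.1, -0.1]
width: 0.0505
finger_force: 0.0
```

```bash
python3 -m pendant '[{"tx":0,"ty":0,"tz":0,"wx":0,"wy":0,"wz":0,"hand":1},{"tx":0,"ty":0,"tz":0,"wx":0,"wy":0,"wz":0,"hand":1},{"tx":0,"ty":0,"tz":0,"wx":0,"wy":0,"wz":0,"hand":1},{"tx":0,"ty":0,"tz":0,"wx":0,"wy":0,"wz":0,"hand":1}]' 35
python3 -m pendant '[{"tx":0,"ty":0,"tz":-0.3,"wx":0,"wy":0,"wz":0,"hand":1},{"tx":0,"ty":0,"tz":-0.6,"wx":0,"wy":0,"wz":0,"hand":1},{"tx":0,"ty":0,"tz":-0.87,"wx":0,"wy":0,"wz":0,"hand":1},{"tx":0,"ty":0,"tz":-0.87,"wx":0,"wy":0,"wz":0,"hand":1},{"tx":0,"ty":0,"tz":-0.87,"wx":0,"wy":0,"wz":0,"hand":1}]'
cat > tin.py <<'E'
from h import *
W=None
for n in('scene','top'):
    p,d=capture(n);W=cloud(n,d); z=W[...,2]
    g=(np.hypot(W[...,0]-.5155,W[...,1]+.2518)<.1)&(abs(z-.092)<.003); c,r=circ(W[g][:,:2])
    k=abs(np.hypot(*(W[g][:,:2]-c).T)-r)<.005; print(n,circ(W[g][k][:,:2]),k.sum())
    for h in(.1,):  # what sticks up inside the tin
        q=(np.hypot(W[...,0]-.5155,W[...,1]+.2518)<.066)&(z<.2); print('  max z',np.nanmax(z[q]))
E
python3 tin.py; python3 -c "
from h import *
legs('P',0,0,.153,3)"
```

```text
t: 44.6
tcp_pos: [0.4639, 0.0448, -0.001]
eef_rot: [0.0, 0.898, -0.44, -0.0]
contact_force: [-0.2, 1.2, -0.2]
width: 0.023
finger_force: 35.0
t: 45.22
tcp_pos: [0.463, 0.0449, 0.1283]
eef_rot: [0.0, 0.898, -0.44, -0.001]
contact_force: [0.6, -0.3, -1.4]
width: 0.023
finger_force: 35.0
scene (array([ 0.51608086, -0.25141142]), np.float64(0.075876227642705)) 115
  max z 0.06401449065557958
top (array([ 0.51477794, -0.25202597]), np.float64(0.07610498673908474)) 75
  max z 0.0652877350962715
leg 1 t [0.594 0.311 0.018] w [ 0.001  0.001 -0.003]
leg 2 t [0.593 0.312 0.018] w [ 0.001  0.001 -0.003]
leg 3 t [0.592 0.314 0.019] w [ 0.001  0.001 -0.003]
```

```bash
python3 -m pendant '[{"tx":0.593,"ty":0.312,"tz":0,"wx":0,"wy":0,"wz":0,"hand":1},{"tx":0.593,"ty":0.312,"tz":0,"wx":0,"wy":0,"wz":0,"hand":1},{"tx":0.593,"ty":0.312,"tz":0,"wx":0,"wy":0,"wz":0,"hand":1}]' |grep t:
python3 -m pendant '[{"tx":0.593,"ty":0.312,"tz":0,"wx":0,"wy":0,"wz":0,"hand":1},{"tx":0.593,"ty":0.312,"tz":0,"wx":0,"wy":0,"wz":0,"hand":1},{"tx":0.593,"ty":0.312,"tz":0,"wx":0,"wy":0,"wz":0,"hand":1}]' |grep t:
python3 -m pendant '[{"tx":0.593,"ty":0.312,"tz":0,"wx":0,"wy":0,"wz":-0.009,"hand":1},{"tx":0.593,"ty":0.312,"tz":0,"wx":0,"wy":0,"wz":-0.009,"hand":1},{"tx":0.593,"ty":0.312,"tz":0,"wx":0,"wy":0,"wz":-0.009,"hand":1},{"tx":0.593,"ty":0.312,"tz":0,"wx":0,"wy":0,"wz":-0.009,"hand":1},{"tx":0.593,"ty":0.312,"tz":0,"wx":0,"wy":0,"wz":-0.009,"hand":1}]'
cat > lid2.py <<'E'
from h import *
s=sense(); print(s['tcp_pos'])
for n in('scene','top'):
    p,d=capture(n);W=cloud(n,d); q=p.astype(int); z=W[...,2]
    m=(q[...,0]>q[...,2]*1.7)&(q[...,1]>q[...,2]*1.4)&(z<.2)&(z>.08)&(np.hypot(W[...,0]-.5155,W[...,1]+.2518)<.1)
    P=W[m]; zf=np.median(P[:,2]); P=P[abs(P[:,2]-zf)<.006]; A=np.c_[P[:,:2]-P[:,:2].mean(0),np.ones(len(P))]
    H=cv2.convexHull((P[:,:2]*1000).astype(np.float32))[:,0]; c=cv2.minEnclosingCircle(H)
    print(n,len(P),'z',zf,'slope',np.linalg.lstsq(A,P[:,2],rcond=None)[0][:2],c,circ(H))
E
python3 lid2.py; python3 -c "
from h import *
plan('P',0,0,.121)"
```

```text
t: 45.7
eef_rot: [0.0, 0.897, -0.442, -0.001]
t: 46.08
eef_rot: [-0.0, 0.897, -0.441, -0.001]
t: 46.7
tcp_pos: [0.5162, -0.2501, 0.1291]
eef_rot: [-0.0, 0.9, -0.436, -0.001]
contact_force: [-0.6, 0.0, -1.5]
width: 0.023
finger_force: 35.0
[ 0.51623944 -0.25011101  0.1291258 ]
scene 871 z 0.13779407062587642 slope [-0.00250294  0.00527979] ((516.8296508789062, -247.69032287597656), 79.90032958984375) (array([ 516.44983118, -248.06456749]), np.float64(78.2539316544815))
top 152 z 0.13780389397754994 slope [-0.02380771  0.01438118] ((523.0908813476562, -244.37425231933594), 67.89441680908203) (array([ 535.9945221 , -255.79464867]), np.float64(64.0447739767118))
P (0, 0, 0.121) t [0.002 0.009 0.283] w [-0.     0.001  0.002]
```

```bash
python3 -m pendant '[{"tx":0.0135,"ty":0.013,"tz":0.1,"wx":0,"wy":0,"wz":0,"hand":1},{"tx":0.0135,"ty":0.013,"tz":0.2,"wx":0,"wy":0,"wz":0,"hand":1},{"tx":0.0135,"ty":0.013,"tz":0.24,"wx":0,"wy":0,"wz":0,"hand":1},{"tx":0.0135,"ty":0.013,"tz":0.24,"wx":0,"wy":0,"wz":0,"hand":1}]'
python3 -m pendant '[{"tx":0,"ty":0,"tz":0.02,"wx":0,"wy":0,"wz":0,"hand":1},{"tx":0,"ty":0,"tz":0.035,"wx":0,"wy":0,"wz":0,"hand":1},{"tx":0,"ty":0,"tz":0.045,"wx":0,"wy":0,"wz":0,"hand":1},{"tx":0,"ty":0,"tz":0.045,"wx":0,"wy":0,"wz":0,"hand":1}]'
python3 lid2.py
```

```text
t: 47.3
tcp_pos: [0.5156, -0.2545, 0.0925]
eef_rot: [-0.0, 0.899, -0.437, -0.001]
contact_force: [0.2, 0.2, -1.0]
width: 0.0227
finger_force: 35.0
t: 47.8
tcp_pos: [0.5167, -0.255, 0.0887]
eef_rot: [0.0, 0.9, -0.437, 0.001]
contact_force: [-2.8, 4.4, 8.6]
width: 0.0229
finger_force: 35.1
[ 0.5167004  -0.2550253   0.08867421]
scene 853 z 0.09686754860777777 slope [ 0.00924522 -0.02890372] ((515.5535278320312, -251.9595947265625), 80.39532470703125) (array([ 517.07023277, -253.57269816]), np.float64(78.83424446206736))
top 81 z 0.09755182778690794 slope [ 0.01765284 -0.02179507] ((531.4664916992188, -254.76341247558594), 64.96060180664062) (array([ 543.33303454, -268.49673782]), np.float64(62.55089074806192))
```

```bash
python3 -m pendant '[{"tx":0,"ty":0,"tz":-0.03,"wx":0,"wy":0,"wz":0,"hand":1},{"tx":-0.016,"ty":-0.004,"tz":-0.03,"wx":0,"wy":0,"wz":0,"hand":1},{"tx":-0.016,"ty":-0.004,"tz":-0.01,"wx":0,"wy":0,"wz":0,"hand":1},{"tx":-0.016,"ty":-0.004,"tz":0,"wx":0,"wy":0,"wz":0,"hand":1},{"tx":-0.016,"ty":-0.004,"tz":0.005,"wx":0,"wy":0,"wz":0,"hand":1},{"tx":-0.016,"ty":-0.004,"tz":0.005,"wx":0,"wy":0,"wz":0,"hand":1}]'
python3 lid2.py
```

```text
t: 48.65
tcp_pos: [0.5151, -0.2527, 0.0861]
eef_rot: [-0.0, 0.9, -0.437, -0.0]
contact_force: [-0.7, 1.0, 1.5]
width: 0.0228
finger_force: 35.0
[ 0.51510085 -0.25266828  0.08607564]
scene 859 z 0.0947587563590356 slope [0.00060071 0.00228882] ((515.8510131835938, -253.03208923339844), 81.09906005859375) (array([ 514.95410042, -250.92138728]), np.float64(78.39193298200259))
top 73 z 0.09404054983112556 slope [-0.06358873  0.05254086] ((531.0532836914062, -253.712158203125), 65.1153335571289) (array([ 545.79421128, -266.02796856]), np.float64(65.56891720022104))
```

```bash
python3 -m pendant '[{"tx":0,"ty":0,"tz":0,"wx":0,"wy":0,"wz":0,"hand":0.5},{"tx":0,"ty":0,"tz":0,"wx":0,"wy":0,"wz":0,"hand":0.5},{"tx":0,"ty":0,"tz":0,"wx":0,"wy":0,"wz":0,"hand":0.5},{"tx":0,"ty":0,"tz":-0.3,"wx":0,"wy":0,"wz":0,"hand":0.5},{"tx":0,"ty":0,"tz":-0.6,"wx":0,"wy":0,"wz":0,"hand":0.5},{"tx":0,"ty":0,"tz":-0.9,"wx":0,"wy":0,"wz":0,"hand":0.5},{"tx":-0.4,"ty":0,"tz":-0.95,"wx":0,"wy":0,"wz":0,"hand":0.5},{"tx":-0.8,"ty":-0.3,"tz":-1,"wx":0,"wy":0,"wz":0,"hand":0.5},{"tx":-1,"ty":-0.6,"tz":-1,"wx":0,"wy":0,"wz":0,"hand":0.5},{"tx":-1,"ty":-0.6,"tz":-1,"wx":0,"wy":0,"wz":0,"hand":0.5},{"tx":-1,"ty":-0.6,"tz":-1,"wx":0,"wy":0,"wz":0,"hand":0.5}]'
python3 lid2.py
python3 - <<'E'
from h import *
for n in('scene','top'):
    p,d=capture(n); cv2.imwrite(f'pics/{n}12.png',p[:,:,::-1]); W=cloud(n,d); o,A=ST['P']; L=(W-o)@A
    X,Y,z=L[...,0],-L[...,1],-L[...,2]
    for k in silhouettes(n,'lever')[:1]:
        m=k['region'].astype(bool)&(z>.32); print(n,k['score'],np.nanmedian(X[m]),np.nanmin(Y[m]),np.nanmax(Y[m]),np.nanmax(z[m])); m=k['region'].astype(bool)&(z>.15)&(z<.3);print(' arm',np.nanmedian(X[m]),np.nanmedian(Y[m]))
legs('L',.125,.045,.45,3)
a=cv2.imread('pics/scene12.png')[90:250,220:380]; b=cv2.imread('pics/top12.png')[130:270,320:460]
cv2.imwrite('pics/b12.png',np.hstack([cv2.resize(a,(390,390)),cv2.resize(b,(390,390))]))
E
```

```text
t: 50.12
tcp_pos: [0.4932, -0.0794, 0.236]
eef_rot: [0.0, 0.9, -0.437, 0.0]
contact_force: [-0.2, 0.3, 0.1]
width: 0.0458
finger_force: 0.0
[ 0.49315582 -0.07944981  0.23599896]
scene 1025 z 0.09474781304210478 slope [1.37715582e-06 9.75107978e-04] ((515.4331665039062, -250.93710327148438), 80.6716079711914) (array([ 515.88526078, -250.67203926]), np.float64(78.78888870412224))
top 1386 z 0.09420611917171146 slope [-1.06485204e-05 -1.51350908e-03] ((514.7440185546875, -252.041259765625), 78.88041687011719) (array([ 514.66116848, -252.40103721]), np.float64(77.62149712191975))
scene 0.58 0.12131275784266399 -0.07344966559466727 0.07535003697822944 0.3479774417321604
 arm 0.12063263993388634 0.00734684718340985
top 0.71 0.1233243617329006 -0.0746425399881919 0.07198341039902749 0.34922091035832786
 arm 0.1166845301475618 -0.002098609288057088
leg 1 t [ 0.608  0.095 -0.4  ] w [ 0.     0.    -0.668]
leg 2 t [ 0.479  0.387 -0.4  ] w [ 0.     0.    -0.668]
leg 3 t [ 0.221  0.575 -0.4  ] w [ 0.     0.    -0.668]
```

View pics/b12.png

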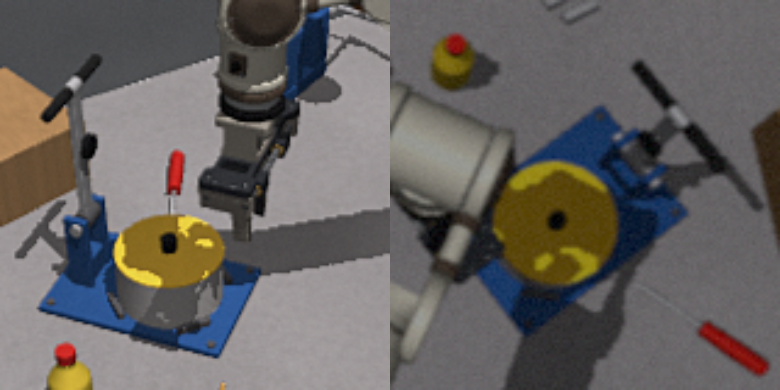

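The lid sits level and centred on the tin: flange top z=0.0945 m, slope about 0, within 1 mm of the tin's axis. Now the lever.

```bash
python3 -m pendant '[{"tx":0.608,"ty":0.095,"tz":-0.9,"wx":0,"wy":0,"wz":-0.668,"hand":0.5},{"tx":0.608,"ty":0.095,"tz":-0.9,"wx":0,"wy":0,"wz":-0.668,"hand":0.5},{"tx":0.608,"ty":0.095,"tz":-0.9,"wx":0,"wy":0,"wz":-0.668,"hand":0.5},{"tx":0.608,"ty":0.095,"tz":-0.9,"wx":0,"wy":0,"wz":-0.668,"hand":0.5}]'|grep t:
python3 -m pendant '[{"tx":0.479,"ty":0.387,"tz":0,"wx":0,"wy":0,"wz":-0.668,"hand":0.5},{"tx":0.479,"ty":0.387,"tz":0,"wx":0,"wy":0,"wz":-0.668,"hand":0.5},{"tx":0.479,"ty":0.387,"tz":0,"wx":0,"wy":0,"wz":-0.668,"hand":0.5},{"tx":0.479,"ty":0.387,"tz":0,"wx":0,"wy":0,"wz":-0.668,"hand":0.5}]'
python3 -c "
from h import *
plan('L',.124,.045,.40)"
```

```text
t: 50.92
eef_rot: [0.001, 0.982, -0.19, 0.002]
t: 51.42
tcp_pos: [0.5829, -0.2398, 0.3691]
eef_rot: [-0.001, 0.997, 0.071, -0.001]
contact_force: [0.5, 0.2, -0.7]
width: 0.0454
finger_force: 0.0
L (0.124, 0.045, 0.4) t [0.218 0.58  0.019] w [-0.004  0.002 -0.669]
```

```bash
python3 -m pendant '[{"tx":0.218,"ty":0.58,"tz":0,"wx":0,"wy":0,"wz":-0.669,"hand":0.5},{"tx":0.218,"ty":0.58,"tz":0,"wx":0,"wy":0,"wz":-0.669,"hand":0.5},{"tx":0.218,"ty":0.58,"tz":0,"wx":0,"wy":0,"wz":-0.669,"hand":0.5},{"tx":0.218,"ty":0.58,"tz":0,"wx":0,"wy":0,"wz":-0.669,"hand":0.5},{"tx":0.218,"ty":0.58,"tz":0,"wx":0,"wy":0,"wz":-0.669,"hand":0.5}]'
python3 - <<'E'
from h import *
plan('L',.124,.045,.34); print(sense()['joint_positions'])
p,d=capture('scene'); W=cloud('scene',d); o,A=ST['P']; L=(W-o)@A; X,Y,z=L[...,0],-L[...,1],-L[...,2]
g=(abs(X-.124)<.12)&(abs(Y-.045)<.03)&(z>.35)&(z<.46)
for lo in np.arange(.35,.46,.01):
    k=g&(z>=lo)&(z<lo+.01)
    if k.sum()>2: print(round(lo,2),k.sum(),np.round(np.percentile(X[k],[2,50,98])*1000),np.round(np.percentile(Y[k],[2,50,98])*1000))
cv2.imwrite('pics/s13.png',cv2.resize(p[70:250,200:400,::-1],None,fx=3,fy=3))
E
```

```text
t: 52.05
tcp_pos: [0.6283, -0.3208, 0.3712]
eef_rot: [-0.0, 0.945, 0.327, 0.0]
contact_force: [0.3, -0.3, -0.4]
width: 0.0462
finger_force: 0.0
L (0.124, 0.045, 0.34) t [-0.007  0.     0.435] w [-0. -0.  0.]
[-6.42835132e-01  4.81083656e-01  8.65911758e-01  5.09686792e-05
  1.79462448e+00  2.61030018e-01]
0.38 15 [ 91. 146. 155.] [41. 53. 54.]
0.39 36 [ 87. 145. 158.] [37. 53. 57.]
0.4 43 [ 85.  96. 158.] [37. 53. 58.]
0.41 45 [ 84.  99. 157.] [38. 54. 59.]
0.42 49 [ 84. 145. 161.] [35. 53. 59.]
0.43 50 [ 83.  98. 160.] [37. 54. 58.]
0.44 61 [ 82. 145. 160.] [36. 54. 59.]
0.45 46 [ 80. 147. 164.] [35. 54. 58.]
```

View pics/s13.png

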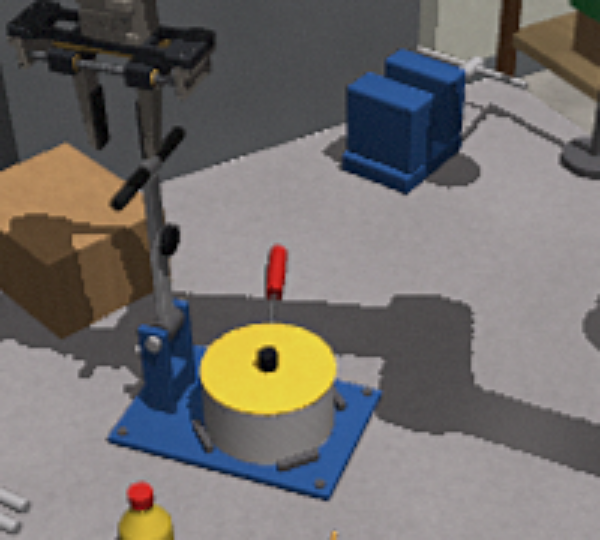

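The gripper straddles above the bar (150,165), fingertips clear. I'll descend and grip.

```bash
python3 -m pendant '[{"tx":0,"ty":-0.007,"tz":0.15,"wx":0,"wy":0,"wz":0,"hand":0.5},{"tx":0,"ty":-0.007,"tz":0.3,"wx":0,"wy":0,"wz":0,"hand":0.5},{"tx":0,"ty":-0.003,"tz":0.44,"wx":0,"wy":0,"wz":0,"hand":0.5},{"tx":0,"ty":-0.003,"tz":0.44,"wx":0,"wy":0,"wz":0,"hand":0.5},{"tx":0,"ty":-0.003,"tz":0.44,"wx":0,"wy":0,"wz":0,"hand":0.5}]' 
python3 -m pendant '[{"tx":0,"ty":0,"tz":0,"wx":0,"wy":0,"wz":0,"hand":1},{"tx":0,"ty":0,"tz":0,"wx":0,"wy":0,"wz":0,"hand":1},{"tx":0,"ty":0,"tz":0,"wx":0,"wy":0,"wz":0,"hand":1},{"tx":0,"ty":0,"tz":0,"wx":0,"wy":0,"wz":0,"hand":1},{"tx":0,"ty":0,"tz":0,"wx":0,"wy":0,"wz":0,"hand":1}]' 40
```

```text
t: 52.72
tcp_pos: [0.6285, -0.3211, 0.3064]
eef_rot: [0.001, 0.944, 0.329, 0.0]
contact_force: [-0.7, -0.2, 0.3]
width: 0.0461
finger_force: 0.0
t: 53.35
tcp_pos: [0.6287, -0.3217, 0.3056]
eef_rot: [0.001, 0.944, 0.329, 0.001]
contact_force: [2.9, -2.9, 1.7]
width: 0.0148
finger_force: 40.0
```

```bash
python3 -m pendant '[{"tx":0,"ty":-0.143,"tz":0.007,"wx":0,"wy":0,"wz":0,"hand":1},{"tx":0,"ty":-0.285,"tz":0.029,"wx":0,"wy":0,"wz":0,"hand":1},{"tx":0,"ty":-0.424,"tz":0.064,"wx":0,"wy":0,"wz":0,"hand":1},{"tx":0,"ty":-0.558,"tz":0.113,"wx":0,"wy":0,"wz":0,"hand":1},{"tx":0,"ty":-0.687,"tz":0.175,"wx":0,"wy":0,"wz":0,"hand":1},{"tx":0,"ty":-0.809,"tz":0.25,"wx":0,"wy":0,"wz":0,"hand":1},{"tx":0,"ty":-0.923,"tz":0.337,"wx":0,"wy":0,"wz":0,"hand":1}]' 40
python3 -m pendant '[{"tx":0,"ty":-0.105,"tz":0.098,"wx":0,"wy":0,"wz":0,"hand":1},{"tx":0,"ty":-0.199,"tz":0.205,"wx":0,"wy":0,"wz":0,"hand":1},{"tx":0,"ty":-0.283,"tz":0.322,"wx":0,"wy":0,"wz":0,"hand":1},{"tx":0,"ty":-0.354,"tz":0.446,"wx":0,"wy":0,"wz":0,"hand":1},{"tx":0,"ty":-0.413,"tz":0.577,"wx":0,"wy":0,"wz":0,"hand":1},{"tx":0,"ty":-0.458,"tz":0.713,"wx":0,"wy":0,"wz":0,"hand":1},{"tx":0,"ty":-0.489,"tz":0.853,"wx":0,"wy":0,"wz":0,"hand":1},{"tx":0,"ty":-0.5,"tz":0.93,"wx":0,"wy":0,"wz":0,"hand":1},{"tx":0,"ty":-0.506,"tz":0.995,"wx":0,"wy":0,"wz":0,"hand":1},{"tx":0,"ty":-0.506,"tz":0.995,"wx":0,"wy":0,"wz":0,"hand":1}]'
python3 - <<'E'
from h import *
plan('P',-.0895,.045,.1372)
for n in('scene','top'):
    p,d=capture(n); W=cloud(n,d); o,A=ST['P']; L=(W-o)@A; X,Y,z=L[...,0],-L[...,1],-L[...,2]
    g=(X>-.13)&(X<-.06)&(Y<-.02)&(Y>-.078)&(z>.1)&(z<.25); print(n,'bar free end',g.sum(),np.nanmedian(X[g]),np.nanpercentile(z[g],[5,50,95]) if g.any() else '')
    cv2.imwrite(f'pics/{n}14.png',cv2.resize(p[100:280,220:440,::-1],None,fx=3,fy=3))
E
```

```text
t: 54.22
tcp_pos: [0.5441, -0.2135, 0.2566]
eef_rot: [0.003, 0.944, 0.329, 0.003]
contact_force: [7.2, -3.0, 4.7]
width: 0.0147
finger_force: 40.0
t: 55.48
tcp_pos: [0.498, -0.1545, 0.1083]
eef_rot: [0.003, 0.944, 0.329, 0.003]
contact_force: [2.3, -0.1, 12.2]
width: 0.0149
finger_force: 40.0
P (-0.0895, 0.045, 0.1372) t [-0.009 -0.015  0.034] w [ 0.003 -0.01   2.005]
scene bar free end 0 nan 
top bar free end 60 -0.0897866149221625 [0.1419487  0.14791728 0.15323347]
  return np.nanmean(a, axis, out=out, keepdims=keepdims)
```

View pics/scene14.png

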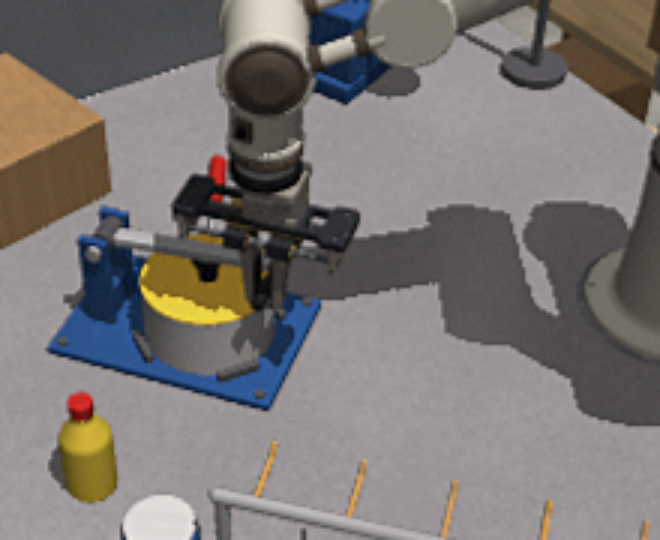

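The lever is nearly level with the pad over the knob, about 4–5 mm short of the lower stop. I press on until the stop answers.

```bash
python3 -m pendant '[{"tx":0,"ty":-0.005,"tz":0.02,"wx":0,"wy":0,"wz":0,"hand":1},{"tx":0,"ty":-0.005,"tz":0.04,"wx":0,"wy":0,"wz":0,"hand":1},{"tx":0,"ty":-0.005,"tz":0.04,"wx":0,"wy":0,"wz":0,"hand":1}]'
python3 -m pendant '[{"tx":0,"ty":0,"tz":0.015,"wx":0,"wy":0,"wz":0,"hand":1},{"tx":0,"ty":0,"tz":0.03,"wx":0,"wy":0,"wz":0,"hand":1},{"tx":0,"ty":0,"tz":0.03,"wx":0,"wy":0,"wz":0,"hand":1}]'
cat > bar.py <<'E'
from h import *
p,d=capture('top'); W=cloud('top',d); o,A=ST['P']; L=(W-o)@A; X,Y,z=L[...,0],-L[...,1],-L[...,2]
g=(X>-.13)&(X<-.06)&(Y<-.02)&(Y>-.078)&(z>.11)&(z<.25); print('bar',g.sum(),np.nanmedian(X[g]),np.nanpercentile(z[g],[5,50,95]))
s=sense(); print(s['contact_force'],s['tcp_pos'])
E
python3 bar.py
```

```text
t: 55.95
tcp_pos: [0.4978, -0.1543, 0.1043]
eef_rot: [0.003, 0.944, 0.329, 0.003]
contact_force: [-1.5, 2.2, 20.3]
width: 0.0146
finger_force: 40.0
t: 56.32
tcp_pos: [0.4978, -0.1542, 0.1027]
eef_rot: [0.003, 0.944, 0.329, 0.002]
contact_force: [-11.0, 5.2, 40.0]
width: 0.0145
finger_force: 40.0
bar 60 -0.08950265274952268 [0.13542416 0.14071014 0.14621993]
[-10.97656203   5.7923844   39.74028338] [ 0.49784241 -0.1541486   0.10266657]
```

The force rose to 40 N and the bar stopped falling, so the lower stop is reached. Next I work out the slow return arc.

```bash
python3 -c "
import numpy as np
k=.215/.15
for a,b in((1.5,1.1),(1.1,.7),(.7,.3),(.3,0)):
    n=round((a-b)/.04)
    for t in np.linspace(a,b,n+1)[1:]: print(round(t,2),'ty %.3f tz %.3f'%(-k*(np.sin(t)-np.sin(a)),k*(np.cos(a)-np.cos(t))))
"
```

```text
1.46 ty 0.005 tz -0.057
1.42 ty 0.013 tz -0.114
1.38 ty 0.022 tz -0.170
1.34 ty 0.034 tz -0.226
1.3 ty 0.049 tz -0.282
1.26 ty 0.065 tz -0.337
1.22 ty 0.084 tz -0.391
1.18 ty 0.104 tz -0.445
1.14 ty 0.127 tz -0.497
1.1 ty 0.152 tz -0.549
1.06 ty 0.027 tz -0.051
1.02 ty 0.056 tz -0.100
0.98 ty 0.087 tz -0.148
0.94 ty 0.120 tz -0.195
0.9 ty 0.155 tz -0.241
0.86 ty 0.191 tz -0.285
0.82 ty 0.229 tz -0.328
0.78 ty 0.269 tz -0.369
0.74 ty 0.311 tz -0.408
0.7 ty 0.354 tz -0.446
0.66 ty 0.045 tz -0.036
0.62 ty 0.091 tz -0.070
0.58 ty 0.138 tz -0.103
0.54 ty 0.186 tz -0.133
0.5 ty 0.236 tz -0.162
0.46 ty 0.287 tz -0.188
0.42 ty 0.339 tz -0.212
0.38 ty 0.392 tz -0.235
0.34 ty 0.445 tz -0.255
0.3 ty 0.500 tz -0.273
0.26 ty 0.052 tz -0.015
0.22 ty 0.104 tz -0.028
0.19 ty 0.156 tz -0.039
0.15 ty 0.209 tz -0.048
0.11 ty 0.263 tz -0.055
0.08 ty 0.316 tz -0.060
0.04 ty 0.370 tz -0.063
0.0 ty 0.424 tz -0.064
```

```bash
python3 -m pendant '[{"tx":0,"ty":0.002,"tz":-0.04,"wx":0,"wy":0,"wz":0,"hand":1},{"tx":0,"ty":0.005,"tz":-0.08,"wx":0,"wy":0,"wz":0,"hand":1},{"tx":0,"ty":0.01,"tz":-0.125,"wx":0,"wy":0,"wz":0,"hand":1},{"tx":0,"ty":0.018,"tz":-0.179,"wx":0,"wy":0,"wz":0,"hand":1},{"tx":0,"ty":0.027,"tz":-0.235,"wx":0,"wy":0,"wz":0,"hand":1},{"tx":0,"ty":0.039,"tz":-0.291,"wx":0,"wy":0,"wz":0,"hand":1},{"tx":0,"ty":0.054,"tz":-0.347,"wx":0,"wy":0,"wz":0,"hand":1},{"tx":0,"ty":0.07,"tz":-0.402,"wx":0,"wy":0,"wz":0,"hand":1},{"tx":0,"ty":0.089,"tz":-0.456,"wx":0,"wy":0,"wz":0,"hand":1},{"tx":0,"ty":0.109,"tz":-0.51,"wx":0,"wy":0,"wz":0,"hand":1},{"tx":0,"ty":0.132,"tz":-0.562,"wx":0,"wy":0,"wz":0,"hand":1},{"tx":0,"ty":0.157,"tz":-0.614,"wx":0,"wy":0,"wz":0,"hand":1}]'
python3 -m pendant '[{"tx":0,"ty":0.027,"tz":-0.051,"wx":0,"wy":0,"wz":0,"hand":1},{"tx":0,"ty":0.056,"tz":-0.1,"wx":0,"wy":0,"wz":0,"hand":1},{"tx":0,"ty":0.087,"tz":-0.148,"wx":0,"wy":0,"wz":0,"hand":1},{"tx":0,"ty":0.12,"tz":-0.195,"wx":0,"wy":0,"wz":0,"hand":1},{"tx":0,"ty":0.155,"tz":-0.241,"wx":0,"wy":0,"wz":0,"hand":1},{"tx":0,"ty":0.191,"tz":-0.285,"wx":0,"wy":0,"wz":0,"hand":1},{"tx":0,"ty":0.229,"tz":-0.328,"wx":0,"wy":0,"wz":0,"hand":1},{"tx":0,"ty":0.269,"tz":-0.369,"wx":0,"wy":0,"wz":0,"hand":1},{"tx":0,"ty":0.311,"tz":-0.408,"wx":0,"wy":0,"wz":0,"hand":1},{"tx":0,"ty":0.354,"tz":-0.446,"wx":0,"wy":0,"wz":0,"hand":1}]'
```

```text
t: 57.88
tcp_pos: [0.5134, -0.1742, 0.1886]
eef_rot: [0.005, 0.944, 0.329, 0.004]
contact_force: [16.1, -12.5, -7.8]
width: 0.0149
finger_force: 40.0
t: 59.12
tcp_pos: [0.5443, -0.2143, 0.25]
eef_rot: [0.001, 0.945, 0.328, 0.001]
contact_force: [17.9, -10.0, -20.5]
width: 0.0149
finger_force: 40.0
```

```bash
python3 -m pendant '[{"tx":0,"ty":0.045,"tz":-0.036,"wx":0,"wy":0,"wz":0,"hand":1},{"tx":0,"ty":0.091,"tz":-0.07,"wx":0,"wy":0,"wz":0,"hand":1},{"tx":0,"ty":0.138,"tz":-0.103,"wx":0,"wy":0,"wz":0,"hand":1},{"tx":0,"ty":0.186,"tz":-0.133,"wx":0,"wy":0,"wz":0,"hand":1},{"tx":0,"ty":0.236,"tz":-0.162,"wx":0,"wy":0,"wz":0,"hand":1},{"tx":0,"ty":0.287,"tz":-0.188,"wx":0,"wy":0,"wz":0,"hand":1},{"tx":0,"ty":0.339,"tz":-0.212,"wx":0,"wy":0,"wz":0,"hand":1},{"tx":0,"ty":0.392,"tz":-0.235,"wx":0,"wy":0,"wz":0,"hand":1},{"tx":0,"ty":0.445,"tz":-0.255,"wx":0,"wy":0,"wz":0,"hand":1},{"tx":0,"ty":0.5,"tz":-0.273,"wx":0,"wy":0,"wz":0,"hand":1}]'
python3 -m pendant '[{"tx":0,"ty":0.052,"tz":-0.015,"wx":0,"wy":0,"wz":0,"hand":1},{"tx":0,"ty":0.104,"tz":-0.028,"wx":0,"wy":0,"wz":0,"hand":1},{"tx":0,"ty":0.156,"tz":-0.039,"wx":0,"wy":0,"wz":0,"hand":1},{"tx":0,"ty":0.209,"tz":-0.048,"wx":0,"wy":0,"wz":0,"hand":1},{"tx":0,"ty":0.263,"tz":-0.055,"wx":0,"wy":0,"wz":0,"hand":1},{"tx":0,"ty":0.316,"tz":-0.06,"wx":0,"wy":0,"wz":0,"hand":1},{"tx":0,"ty":0.37,"tz":-0.063,"wx":0,"wy":0,"wz":0,"hand":1},{"tx":0,"ty":0.424,"tz":-0.064,"wx":0,"wy":0,"wz":0,"hand":1},{"tx":0,"ty":0.424,"tz":-0.064,"wx":0,"wy":0,"wz":0,"hand":1},{"tx":0,"ty":0.424,"tz":-0.064,"wx":0,"wy":0,"wz":0,"hand":1}]'
python3 - <<'E'
from h import *
for n in('scene','top'):
    p,d=capture(n); W=cloud(n,d); o,A=ST['P']; L=(W-o)@A; X,Y,z=L[...,0],-L[...,1],-L[...,2]
    g=(X>.05)&(X<.17)&(Y<-.02)&(Y>-.078)&(z>.3)&(z<.37); print(n,g.sum(),np.nanmedian(X[g]),np.nanpercentile(z[g],[5,50,95]))
plan('L',.124,.045,.34)
E
```

```text
t: 60.38
tcp_pos: [0.5887, -0.271, 0.2929]
eef_rot: [-0.002, 0.944, 0.329, -0.0]
contact_force: [4.9, -0.7, -6.7]
width: 0.0148
finger_force: 40.0
t: 61.62
tcp_pos: [0.6285, -0.3217, 0.3054]
eef_rot: [0.001, 0.944, 0.329, 0.0]
contact_force: [1.5, -0.4, 1.9]
width: 0.0149
finger_force: 40.0
scene 31 0.11939098205178329 [0.33484463 0.34269898 0.34549317]
top 70 0.12112479918907462 [0.33671277 0.34184543 0.34687956]
L (0.124, 0.045, 0.34) t [-0.003 -0.005 -0.004] w [ 0.002 -0.     0.005]
```

```bash
python3 -m pendant '[{"tx":0,"ty":0.01,"tz":0,"wx":0,"wy":0,"wz":0,"hand":1},{"tx":0,"ty":0.02,"tz":0,"wx":0,"wy":0,"wz":0,"hand":1},{"tx":0,"ty":0.02,"tz":0,"wx":0,"wy":0,"wz":0,"hand":1}]'
python3 - <<'E'
from h import *
for n in('top',):
    p,d=capture(n); W=cloud(n,d); o,A=ST['P']; L=(W-o)@A; X,Y,z=L[...,0],-L[...,1],-L[...,2]
    g=(X>.05)&(X<.17)&(Y<-.02)&(Y>-.078)&(z>.3)&(z<.37); print(n,g.sum(),np.nanmedian(X[g]))
    W=np.load('/tmp/c.npz')['t']; L=(W-o)@A; X,Y,z=L[...,0],-L[...,1],-L[...,2]
    g=(X>.05)&(X<.17)&(Y<-.02)&(Y>-.078)&(z>.3)&(z<.37); print('start',g.sum(),np.nanmedian(X[g]))
E
```

```text
t: 62.1
tcp_pos: [0.6298, -0.3233, 0.3055]
eef_rot: [-0.0, 0.944, 0.329, -0.0]
contact_force: [-1.1, 1.9, 5.8]
width: 0.0152
finger_force: 40.0
top 67 0.12350690224817376
start 100 0.123304783224848
```

Back at its starting position against the stop. I release gently and withdraw upwards.

```bash
python3 -m pendant '[{"tx":0,"ty":0,"tz":0,"wx":0,"wy":0,"wz":0,"hand":0.7},{"tx":0,"ty":0,"tz":0,"wx":0,"wy":0,"wz":0,"hand":0.5},{"tx":0,"ty":0,"tz":0,"wx":0,"wy":0,"wz":0,"hand":0.5},{"tx":0,"ty":0,"tz":0,"wx":0,"wy":0,"wz":0,"hand":0.5},{"tx":0,"ty":0,"tz":-0.25,"wx":0,"wy":0,"wz":0,"hand":0.5},{"tx":0,"ty":0,"tz":-0.5,"wx":0,"wy":0,"wz":0,"hand":0.5},{"tx":0,"ty":0,"tz":-0.5,"wx":0,"wy":0,"wz":0,"hand":0.5},{"tx":-0.4,"ty":-0.4,"tz":-0.5,"wx":0,"wy":0,"wz":0,"hand":0.5},{"tx":-0.4,"ty":-0.8,"tz":-0.5,"wx":0,"wy":0,"wz":0,"hand":0.5},{"tx":-0.4,"ty":-1,"tz":-0.5,"wx":0,"wy":0,"wz":0,"hand":0.5},{"tx":-0.4,"ty":-1,"tz":-0.5,"wx":0,"wy":0,"wz":0,"hand":0.5}]'
python3 -m pendant '[{"tx":0,"ty":-0.5,"tz":0,"wx":0,"wy":0,"wz":0,"hand":0.5},{"tx":0,"ty":-1,"tz":0,"wx":0,"wy":0,"wz":0,"hand":0.5},{"tx":0,"ty":-1,"tz":0,"wx":0,"wy":0,"wz":0,"hand":0.5},{"tx":0,"ty":-1,"tz":0,"wx":0,"wy":0,"wz":0,"hand":0.5},{"tx":0,"ty":-1,"tz":0,"wx":0,"wy":0,"wz":0,"hand":0.5}]'
python3 lid2.py
python3 - <<'E'
from h import *
p,d=capture('top'); W=cloud('top',d); o,A=ST['P']; L=(W-o)@A; X,Y,z=L[...,0],-L[...,1],-L[...,2]
g=(X>.05)&(X<.17)&(Y<-.02)&(Y>-.078)&(z>.3)&(z<.37); print(g.sum(),np.nanmedian(X[g]))
p,_=capture('scene'); cv2.imwrite('pics/fin.png',p[:,:,::-1])
E
```

```text
t: 63.52
tcp_pos: [0.4883, -0.2414, 0.3783]
eef_rot: [-0.001, 0.944, 0.329, -0.0]
contact_force: [-0.1, -0.1, 0.8]
width: 0.046
finger_force: 0.0
t: 64.15
tcp_pos: [0.3974, -0.1268, 0.3788]
eef_rot: [-0.0, 0.944, 0.329, -0.0]
contact_force: [-0.3, 0.2, -0.5]
width: 0.046
finger_force: 0.0
[ 0.39744606 -0.12681805  0.37876742]
scene 1038 z 0.09475387257730374 slope [-0.00067095  0.00095168] ((516.7907104492188, -253.8761444091797), 82.4711685180664) (array([ 514.96740225, -251.95182329]), np.float64(79.38824878353736))
top 472 z 0.09439123925752183 slope [-0.00029729 -0.00231733] ((518.2596435546875, -257.2422180175781), 76.78148651123047) (array([ 514.93278045, -253.13886046]), np.float64(76.7136208621148))
101 0.12244189263137557
```

View pics/fin.png

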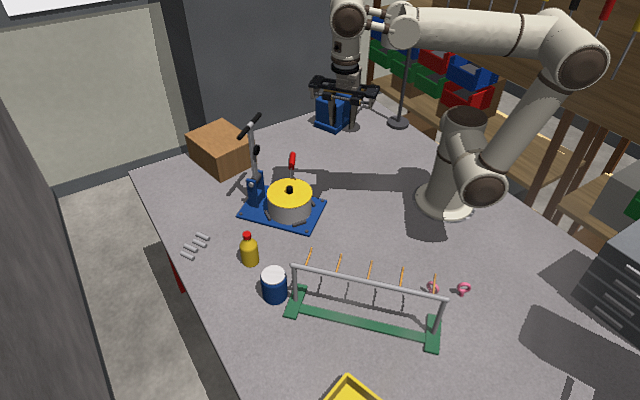

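The final picture shows the lid seated on the tin (290,197), the lever upright (250,125) and all five hooks empty. The bystanders have not moved, and the two pink look-alikes are still on the bench (433,287 and 463,288).

```bash
python3 -c "
from bench import job_done
print(job_done())"
```

```text
the job is handed in; nothing more can be done
None
```

The job is handed in, with no verdict shown: all five spares are in the tin, the lid is seated squarely, and the lever was pulled to its lower stop and eased back to rest, at about 64 s on the robot's clock.

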